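# Turn the row round: four vessels from the old rack into the new carrier

## Task

Move the four vessels from the wooden rack into the white carrier in reverse order, one in each bay: the one that stands leftmost on the wooden rack, seen from the robot, goes into the rightmost bay of the carrier, and so on through the row. Keep each vessel upright and set it gently on the floor of its bay; do not drop it or knock any over.

Things in the scene. Friction and masses are not known exactly. Their poses are not given: they have to be found in the camera images.
- old_rack: old rack: flat wooden board 96 x 344 mm, 10 mm thick, fixed, long side across the robot's view; four grey cups on it in a row along y, centres at x = 0, y = +121.5, +40.5, -40.5, -121.5 mm. Origin under its centre, on the worktop; x away from the robot, y to its left (within 10 degrees), z up
- new_rack: new rack: low white carrier 92 x 336 mm, fixed, long side across the robot's view; four equal open bays in a row along y, centres at x = 0, y = +121.5, +40.5, -40.5, -121.5 mm; a bay is 82 mm (x) by 75 mm (y) inside, floor 8 mm and wall tops 23 mm above the worktop, walls 4 to 6 mm thick. Origin under its centre, on the worktop; x away from the robot, y to its left (within 10 degrees), z up
- bottle: reagent bottle with black screw cap, 57 mm across, 121 mm tall (shoulder at about 80 mm), about 0.3 kg; can be gripped round the straight body 55 to 75 mm above its foot: the fingers stop at 47 mm. Origin at the centre of its underside, z up its axis; x, y roughly those of the rack
- flask: small glass volumetric flask, white stopper, 41 mm bulb (up to 35 mm high), slim straight neck 11 mm thick from 40 to 130 mm above its foot, 139 mm tall, about 35 g; can be gripped by the neck. Origin at the centre of its underside, z up its axis; x, y roughly those of the rack
- sample: sample glass with brown soil inside and a film lid, 49 mm across, 77 mm tall, about 60 g; can be gripped round its body, 45 to 60 mm above its foot. Origin at the centre of its underside, z up its axis; x, y roughly those of the rack
- beaker: small empty glass beaker, open at the top, 52 mm across (57 mm over the spout), 68 mm tall, about 50 g; can be gripped round the outside 35 to 55 mm above its foot. Origin at the centre of its underside, z up its axis; x, y roughly those of the rack
- cup_bottle: shallow round grey plastic cup fixed on the old rack, open at the top, 73 mm outside diameter, 12 mm high, floor 4 mm thick, wall 3 mm; the reagent bottle stands loosely in it at the start, so the empty cup still shows where that thing stood. Origin at the centre of its underside, z up
- cup_flask: shallow round grey plastic cup fixed on the old rack, open at the top, 55 mm outside diameter, 12 mm high, floor 4 mm thick, wall 3 mm; the flask stands loosely in it at the start, so the empty cup still shows where that thing stood. Origin at the centre of its underside, z up
- cup_sample: shallow round grey plastic cup fixed on the old rack, open at the top, 63 mm outside diameter, 12 mm high, floor 4 mm thick, wall 3 mm; the sample glass stands loosely in it at the start, so the empty cup still shows where that thing stood. Origin at the centre of its underside, z up
- cup_beaker: shallow round grey plastic cup fixed on the old rack, open at the top, 69 mm outside diameter, 12 mm high, floor 4 mm thick, wall 3 mm; the beaker stands loosely in it at the start, so the empty cup still shows where that thing stood. Origin at the centre of its underside, z up
There are look-alikes about, which are no part of the job. Leave any pink look-alike of the sample alone. Leave any red look-alike of the flask alone.

How it is judged:
At the end, for the whole second after the job is handed in: Each vessel whose cup is at y = s of the old rack stands at y = -s of the new rack (one in each bay, order reversed), within 23 mm along the row and 26 mm across it, its foot within 4 mm of the bay floor, leaning less than 0.1 rad, at rest (((y of cup_bottle in the frame of old_rack between 0.1015 and 0.1415 m and y of bottle in the frame of new_rack between -0.1445 and -0.0985 m) or (y of cup_bottle in the frame of old_rack between 0.0205 and 0.0605 m and y of bottle in the frame of new_rack between -0.0635 and -0.0175 m) or (y of cup_bottle in the frame of old_rack between -0.0605 and -0.0205 m and y of bottle in the frame of new_rack between 0.0175 and 0.0635 m) or (y of cup_bottle in the frame of old_rack between -0.1415 and -0.1015 m and y of bottle in the frame of new_rack between 0.0985 and 0.1445 m)) and x of bottle in the frame of new_rack between -0.026 and 0.026 m and z of bottle in the frame of new_rack between 0.004 and 0.012 m and angle between each of bottle, flask, sample, beaker's own z axis and vertical below 0.1 rad and linear speed of each of bottle, flask, sample, beaker below 0.02 m/s and ((y of cup_flask in the frame of old_rack between 0.1015 and 0.1415 m and y of flask in the frame of new_rack between -0.1445 and -0.0985 m) or (y of cup_flask in the frame of old_rack between 0.0205 and 0.0605 m and y of flask in the frame of new_rack between -0.0635 and -0.0175 m) or (y of cup_flask in the frame of old_rack between -0.0605 and -0.0205 m and y of flask in the frame of new_rack between 0.0175 and 0.0635 m) or (y of cup_flask in the frame of old_rack between -0.1415 and -0.1015 m and y of flask in the frame of new_rack between 0.0985 and 0.1445 m)) and x of flask in the frame of new_rack between -0.026 and 0.026 m and z of flask in the frame of new_rack between 0.004 and 0.012 m and ((y of cup_sample in the frame of old_rack between 0.1015 and 0.1415 m and y of sample in the frame of new_rack between -0.1445 and -0.0985 m) or (y of cup_sample in the frame of old_rack between 0.0205 and 0.0605 m and y of sample in the frame of new_rack between -0.0635 and -0.0175 m) or (y of cup_sample in the frame of old_rack between -0.0605 and -0.0205 m and y of sample in the frame of new_rack between 0.0175 and 0.0635 m) or (y of cup_sample in the frame of old_rack between -0.1415 and -0.1015 m and y of sample in the frame of new_rack between 0.0985 and 0.1445 m)) and x of sample in the frame of new_rack between -0.026 and 0.026 m and z of sample in the frame of new_rack between 0.004 and 0.012 m and ((y of cup_beaker in the frame of old_rack between 0.1015 and 0.1415 m and y of beaker in the frame of new_rack between -0.1445 and -0.0985 m) or (y of cup_beaker in the frame of old_rack between 0.0205 and 0.0605 m and y of beaker in the frame of new_rack between -0.0635 and -0.0175 m) or (y of cup_beaker in the frame of old_rack between -0.0605 and -0.0205 m and y of beaker in the frame of new_rack between 0.0175 and 0.0635 m) or (y of cup_beaker in the frame of old_rack between -0.1415 and -0.1015 m and y of beaker in the frame of new_rack between 0.0985 and 0.1445 m)) and x of beaker in the frame of new_rack between -0.026 and 0.026 m and z of beaker in the frame of new_rack between 0.004 and 0.012 m); the robot touches nothing.
It fails at once if a vessel is tipped over (leans more than 0.7 rad) (angle between any of bottle, flask, sample, beaker's own z axis and vertical above 0.7 rad).
It fails at once if a vessel is dropped or thrown (moves faster than 0.8 m/s, a fall of over 30 mm, while no finger touches it) ((linear speed of bottle above 0.8 m/s and contact force between bottle and the fingers below 0.01 N) or (linear speed of flask above 0.8 m/s and contact force between flask and the fingers below 0.01 N) or (linear speed of sample above 0.8 m/s and contact force between sample and the fingers below 0.01 N) or (linear speed of beaker above 0.8 m/s and contact force between beaker and the fingers below 0.01 N)).
It also fails if it takes over 88 s, if anything falls off the work surface, if the arm or the gripper's body presses on something with over 40 N, if the wrist force passes 120 N, or if a joint passes its speed limit or range.

## Robot

A 6-joint arm with a two-finger parallel gripper is mounted at the origin on a cart in front of the work surface, level with it; the furniture and walls round the work are solid. World frame = base frame: x ahead of the robot, y to its left, z up, the work surface at z = 0. Lengths are in m, angles in rad, forces in N, time in s.
With the tool pointing down it reaches from about 0.35 to 0.975 m from the base axis. Payload 4.9 kg.
Tool frame: the origin (TCP) lies midway between the tips of the shut fingers; the grasp point (between the pads) lies robot.tcp_to_grasp behind it (robot.tcp_to_grasp is the distance from the TCP to the grasp point, in m); z points along the fingers, y is the direction in which the jaws open and shut (so a half turn about z gives the same grasp; the last joint's range is limited). The gripper opens to 85 mm and grips with 20 to 120 N. Pads are 22 mm wide; open, the fingers measure 114 mm over their backs; the gripper's body (76 mm by 85 mm) begins 54 mm behind the grasp point. The pads swing forward as they close: fully open they stand 13 mm farther back than shut.
Start: joints at [-1.271, 0.053, 1.613, -0, 1.476, -0.119], TCP at [0.254, -0.571, 0.231] pointing down, gripper open.
Joint ranges: [-3.01, 3.01], [-1.01, 2.22], [0.06, 2.58], [-1.02, 4.17], [0.09, 2.62], [-3.14, 3.14]. Speed limits (rad/s): [2.57, 2.57, 3.14, 3.14, 3.14, 3.14].

## Interface

Orientations are given as a rotation vector (axis times angle).
In Python, from bench import robot gives the robot as it stands.
- The arm moves only by the shell command python3 -m jog 'ROWS'. ROWS is JSON, a list of rows, each a list of 5 numbers: the opening in per cent of the stroke, from 0 (shut) to 100 (fully open), then the shift along the tool's x, y, z in cm, then the turn about the tool's z in rad. In form: [[fingers, tx, ty, tz, turn], ...]. A call has 1 to 12 rows; each row is the pose to reach, as a shift and turn from the pose measured when the call began, along the tool's axes at that moment; what a row does not reach only later rows make up. A row lasts 1/10 s, in which the tool goes at most 50 mm and 8.59 degrees, less where a joint would pass 70% of its speed; a pose out of reach is approached as far as the arm can. A call with a gripper value outside its range is refused whole. The fingers move at their own pace and stop on an object; the grip force is fixed at half the most. Time passes only in rows, so rows that repeat a pose let the fingers close. It gives the time, the measured TCP pose, the force and the opening at its end, in the units of the state.
- robot.get_state(): the state, without advancing time (a new reading comes with each control period).
- robot.capture(name): name is "side" or "top"; returns a dict with "color" (420x560x3 uint8, blue, green, red), "K" (3x3 intrinsics, pixels), "world_to_cam" (4x4, takes a point from world to camera coordinates). Camera axes: x right, y down, z forward; pixel columns grow to the right and rows downward; lengths in m; the calibration is good to about 2 mm. A picture is of the moment at which its call begins. There is no depth.
- robot.hand_in(): hands the job in, once; it reports no verdict.
The state is a dict: "clock": time; "joints": joint angles; "qd": joint speeds; "tau": joint torques, N m; "ee_pos": TCP position; "tcp_rot": TCP orientation; "force": force on the tool from outside, world axes, zero at the start; "ft_torque": the same for the moment, N m; "gripper_width": finger opening in m.
Only numpy, scipy, OpenCV 4.12 (cv2) and the standard library are available. Lean on these libraries where they do the work, as an engineer would, in place of code of your own. Each camera call takes 0.05 s, during which the arm holds its last target.

## Working session

There is one attempt and no reset: what is moved stays moved. The work goes in short steps, Python scripts to look and compute and a shell command to move; the robot and the scene stay as the last step left them, time stands still between calls to the robot, and variables do not carry over. Pictures are saved under pics/ and viewed, and the job is handed in when it is done.

```bash
ls; mkdir -p pics
python3 - <<'E'
from bench import robot
import cv2
print(robot.get_state(), robot.tcp_to_grasp)
for n in("side","top"):
    c=robot.capture(n); cv2.imwrite(f"pics/{n}0.png",c["color"]); print(n,c["K"],c["world_to_cam"])
E
```

```text
pics
{'clock': 0.0, 'joints': array([-1.27098538e+00,  5.33488941e-02,  1.61430469e+00,  7.13132993e-05,
        1.47601106e+00, -1.18973840e-01]), 'qd': array([-3.41651194e-04,  1.56442843e-04, -1.38602901e-03, -5.57956760e-05,
       -3.96346406e-04,  7.23572554e-04]), 'tau': array([ 2.66872294e-04, -3.93675828e+01, -3.70180643e+01, -1.35614528e-04,
        6.97901094e-03,  6.58917321e-08]), 'ee_pos': array([ 0.25400328, -0.57037037,  0.23006158]), 'tcp_rot': array([-3.07094959e+00, -6.52588301e-01,  1.82712089e-04]), 'force': array([ 0.37015026, -2.07241922,  0.18230747]), 'ft_torque': array([ 0.01462374, -0.00755247,  0.02203646]), 'gripper_width': 0.08531781240503823} 0.0187
side [[427.97115744   0.         280.18078746]
 [  0.         427.97115744 216.10635785]
 [  0.           0.           1.        ]] [[-0.7151808   0.69886135  0.01045157  0.34606553]
 [ 0.60750825  0.62894974 -0.48513498 -0.3495925 ]
 [-0.3456156  -0.34060981 -0.87437681  1.16223835]
 [ 0.          0.          0.          1.        ]]
top [[434.83693891   0.         277.5309203 ]
 [  0.         434.83693891 208.97204252]
 [  0.           0.           1.        ]] [[ 0.04679541 -0.99889057 -0.00527524  0.03173359]
 [-0.97859362 -0.04478373 -0.20087045  0.57552111]
 [ 0.20041135  0.01456213 -0.97960361  0.8025141 ]
 [ 0.          0.          0.          1.        ]]
```

View pics/top0.png

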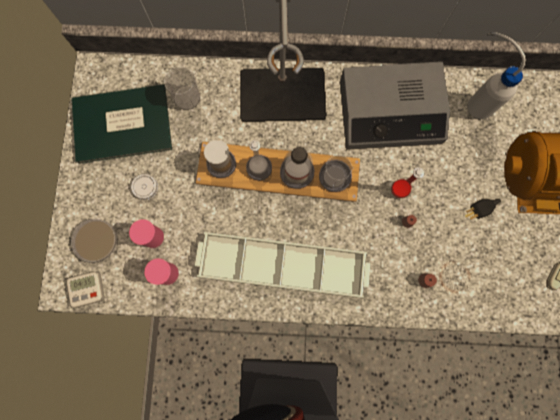

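View pics/side0.png

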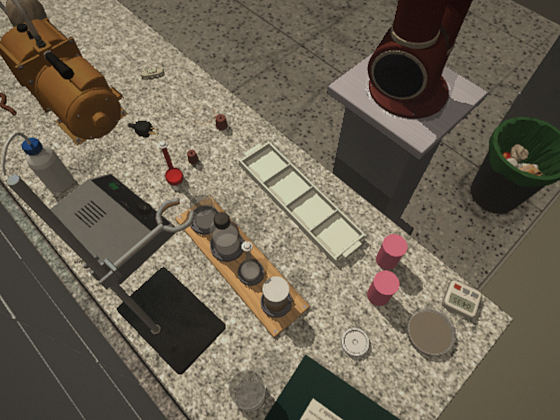

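Run:
```python
import cv2
a=cv2.imread("pics/top0.png")[125:305,185:380]; cv2.imwrite("pics/topc.png",cv2.resize(a,None,fx=4,fy=3.3333*1.0,interpolation=2) if 0 else cv2.resize(a,None,fx=3.3,fy=3.3,interpolation=2))
a=cv2.imread("pics/side0.png")[130:350,150:370]; cv2.imwrite("pics/sidec.png",cv2.resize(a,None,fx=2.7,fy=2.7,interpolation=2))
```

```text
(no output)
```

View pics/topc.png

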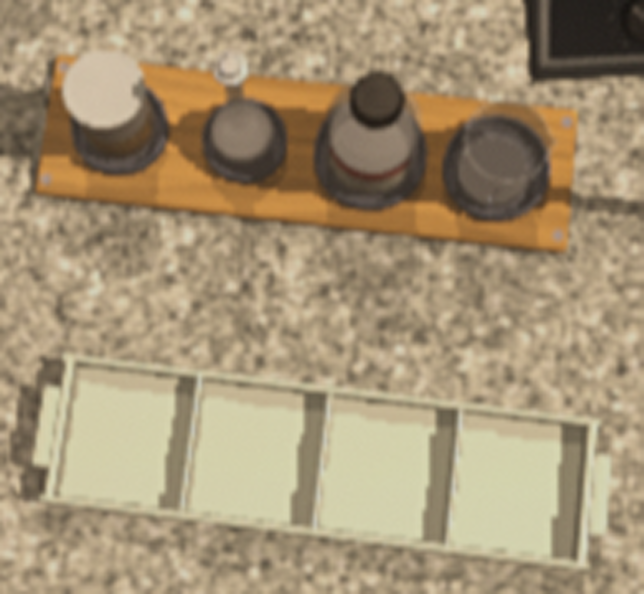

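View pics/sidec.png

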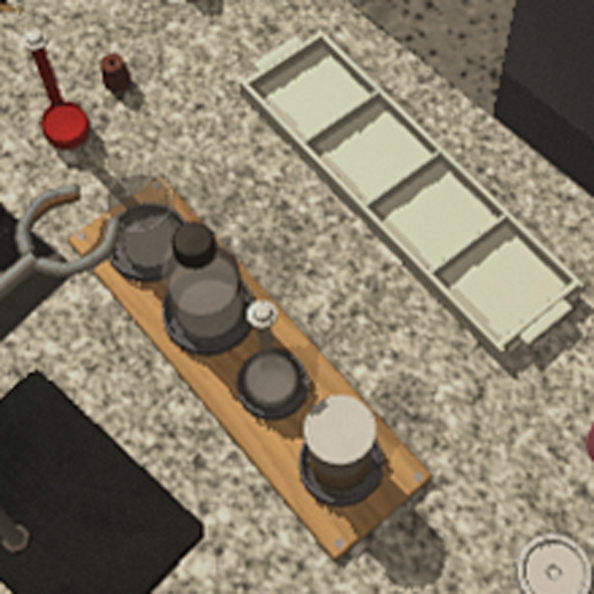

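```bash
cat > h.py <<'E'
import numpy as np, cv2
from bench import robot
K={"side":np.array([[427.97115744,0,280.18078746],[0,427.97115744,216.10635785],[0,0,1]]),"top":np.array([[434.83693891,0,277.5309203],[0,434.83693891,208.97204252],[0,0,1]])}
T={"side":np.array([[-0.7151808,0.69886135,0.01045157,0.34606553],[0.60750825,0.62894974,-0.48513498,-0.3495925],[-0.3456156,-0.34060981,-0.87437681,1.16223835]]),
"top":np.array([[0.04679541,-0.99889057,-0.00527524,0.03173359],[-0.97859362,-0.04478373,-0.20087045,0.57552111],[0.20041135,0.01456213,-0.97960361,0.8025141]])}
def ray(n,u,v):
    R=T[n][:,:3];c=-R.T@T[n][:,3];d=R.T@np.linalg.solve(K[n],[u,v,1]);return c,d
def onz(n,u,v,z):
    c,d=ray(n,u,v);return c+d*(z-c[2])/d[2]
def tri(t,s):
    P=[K[n]@T[n] for n in("top","side")]
    X=cv2.triangulatePoints(P[0],P[1],np.array(t,float).reshape(2,1),np.array(s,float).reshape(2,1))[:,0];return X[:3]/X[3]
def tc(x,y):return (x/3.3+185,y/3.3+125)
def sc(x,y):return (x/2.7+150,y/2.7+130)
def proj(n,p):
    q=K[n]@(T[n][:,:3]@np.array(p)+T[n][:,3]);return q[:2]/q[2]
E
python3 - <<'E'
from h import *
np.set_printoptions(precision=4,suppress=True)
for nm,z,cs,ss in(("old",.010,[(57,56),(577,108),(567,250),(37,193)],[(165,179),(431,478),(336,557),(70,238)]),("new",.023,[(68,357),(598,422),(586,567),(47,503)],[(323,35),(580,283),(505,347),(242,88)])):
  for v,f,c in(("top",tc,cs),("side",sc,ss)):
    P=np.array([onz(v,*f(*p),z) for p in c]);print(nm,v,P[:,:2].tolist(),"c",P.mean(0),[np.linalg.norm(P[i]-P[i-1]) for i in range(4)])
    e=(P[0]-P[1]+P[3]-P[2]) if v=="top" else (P[1]-P[0]+P[2]-P[3]); print(" y-dir yaw",np.degrees(np.arctan2(-e[0],e[1])))
for nm,t,s in(("sample",(104,90),(340,430)),("flask",(230,68),(262,314)),("bottle",(378,97),(195,243)),("beaker",(508,140),(143,215))):
    print(nm,tri(tc(*t),sc(*s)))
for nm,z,t,s in(("sample",.091,(104,90),(340,430)),("flask",.153,(230,68),(262,314)),("bottle",.135,(378,97),(195,243)),("beaker",.082,(508,142),(143,215))):
    print(nm,onz("top",*tc(*t),z),onz("side",*sc(*s),z))
for nm,t in(("cs",(119,131)),("cf",(244,141)),("cb",(370,155)),("ck",(498,167))): print(nm,onz("top",*tc(*t),.022))
print("tap",tri((285,58),(177,215)), tri((285,76),(191,215)))
for n in T: print(n, ray(n,0,0)[0])
E
```

```text
old top [[0.7237751676608666, 0.2286823227224537], [0.7034266323467322, -0.1119719128446649], [0.6085568251550115, -0.10645773990882518], [0.6306044394387975, 0.2339674179327391]] c [0.6666 0.0611 0.01  ] [np.float64(0.09332050593954384), np.float64(0.3412614409792711), np.float64(0.09502992381224243), np.float64(0.34113836692324795)]
 y-dir yaw -3.5619785698998445
old side [[0.6094841183701072, -0.09697846618180023], [0.6349192013931758, 0.23838434864375355], [0.7252373807040529, 0.2310318920567282], [0.7019275887671738, -0.10726276569958204]] c [0.6679 0.0663 0.01  ] [np.float64(0.0930137733651569), np.float64(0.3363259743405333), np.float64(0.09061695278421047), np.float64(0.33909677360098794)]
 y-dir yaw -4.1386263824065015
new top [[0.5235761767718128, 0.20319860012302712], [0.4984754868818979, -0.12427471732803438], [0.41109697487546015, -0.11760734621379279], [0.4338866113901115, 0.20877976805922838]] c [0.4668 0.0425 0.023 ] [np.float64(0.08986304899061992), np.float64(0.328433887221391), np.float64(0.08763251792590586), np.float64(0.327181778062196)]
 y-dir yaw -4.1890021931
[... 226 characters left out ...]
.09136753463390511), np.float64(0.3223817268473544), np.float64(0.08404715569615648), np.float64(0.32401476703111953)]
 y-dir yaw -3.7315496890354107
sample [0.6761 0.1837 0.0855]
flask [0.6719 0.1047 0.1451]
bottle [0.6644 0.0225 0.1261]
beaker [ 0.6608 -0.0577  0.0624]
sample [0.6745 0.1825 0.091 ] [0.6772 0.1853 0.091 ]
flask [0.6693 0.1038 0.153 ] [0.6739 0.1081 0.153 ]
bottle [0.6625 0.0214 0.135 ] [0.6659 0.0284 0.135 ]
beaker [ 0.656  -0.0585  0.082 ] [ 0.6638 -0.0432  0.082 ]
cs [0.6708 0.1824 0.022 ]
cf [0.6677 0.1022 0.022 ]
cb [0.6621 0.0214 0.022 ]
ck [ 0.6578 -0.0601  0.022 ]
tap [0.7551 0.0564 0.303 ] [0.7364 0.0566 0.281 ]
side [0.8616 0.3739 0.843 ]
top [0.4009 0.0458 0.9019]
```

Run:
```python
import cv2
a=cv2.imread("pics/top0.png")[0:130,200:360]; a=cv2.resize(a,None,fx=4,fy=4,interpolation=2)
cv2.imwrite("pics/tap_t.png",a)
a=cv2.imread("pics/side0.png")[160:350,0:210]; cv2.imwrite("pics/tap_s.png",cv2.resize(a,None,fx=3,fy=3,interpolation=2))
```

```text
(no output)
```

View pics/tap_t.png

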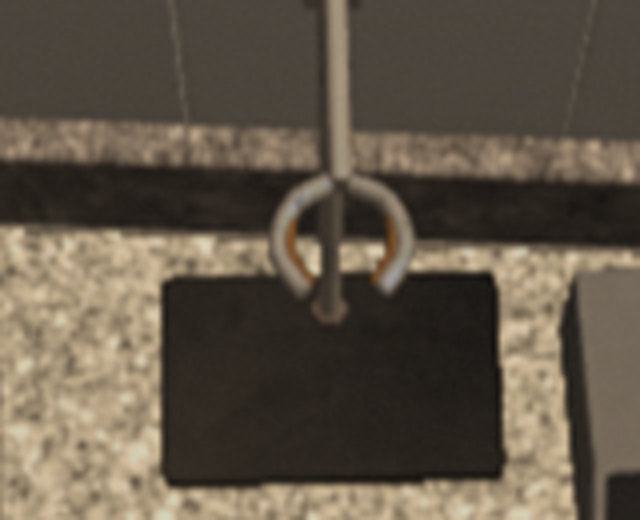

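View pics/tap_s.png

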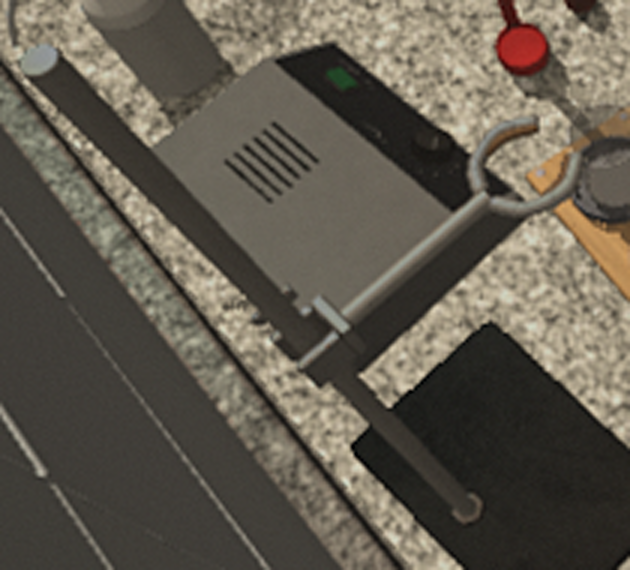

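```bash
cat >> h.py <<'E'
from scipy.spatial.transform import Rotation as Ro
def go(*ps):
    s=robot.get_state();R=Ro.from_rotvec(s["tcp_rot"]).as_matrix();p=s["ee_pos"]
    h=np.arctan2(R[1,1],R[0,1]);print("t",s["clock"],"tcp",p.round(4),"yheading deg",np.degrees(h).round(2),"F",s["force"].round(1),"w",round(s["gripper_width"],4),"tilt",np.degrees(np.arccos(-R[2,2])).round(2),"turn to -3.9deg:",(h+np.radians(3.9)).round(3))
    for t in ps: print(t,"->cm",(100*R.T@(np.array(t)-p)).round(2))
E
python3 -c "
from h import *
go((.4,-.2,.25),(.59,.15,.25),(.6,.184,.2))"
```

```text
t 0.1 tcp [ 0.254  -0.5704  0.2302] yheading deg -66.01 F [-0.6  1.1  0.4] w 0.0853 tilt 0.11 turn to -3.9deg: -1.084
(0.4, -0.2, 0.25) ->cm [ 28.4  -27.91  -1.92]
(0.59, 0.15, 0.25) ->cm [ 59.99 -52.16  -1.87]
(0.6, 0.184, 0.2) ->cm [ 62.29 -54.85   3.13]
```

```bash
python3 -m jog '[[100,2,-2,-0.5,-0.05],[100,5,-5,-1,-0.15],[100,8,-8,-2,-0.27],[100,11,-11,-2,-0.39],[100,14,-14,-2,-0.51],[100,17,-17,-2,-0.63],[100,20,-20,-2,-0.75],[100,23,-22.5,-2,-0.87],[100,26,-25.5,-2,-0.98],[100,28,-27.5,-2,-1.084],[100,28.4,-27.9,-2,-1.084],[100,28.4,-27.9,-2,-1.084]]'; python3 -c "
from h import *
go((.6,.184,.22),(.676,.184,.16),(.676,.184,.045))"
```

```text
clock: 1.3
ee_pos: [0.4, -0.1996, 0.2505]
tcp_rot: [-2.294, -2.144, -0.0]
force: [-0.7, 0.3, 0.2]
gripper_width: 0.0854
t 1.3 tcp [ 0.4    -0.1996  0.2505] yheading deg -3.89 F [-0.7  0.3  0.2] w 0.0854 tilt 0.11 turn to -3.9deg: 0.0
(0.6, 0.184, 0.22) ->cm [39.63 17.36  3.08]
(0.676, 0.184, 0.16) ->cm [40.13 24.95  9.08]
(0.676, 0.184, 0.045) ->cm [40.12 24.96 20.58]
```

```bash
python3 -m jog '[[100,2,1,0.5,0],[100,6,3,1,0],[100,10,5,2,0],[100,14,7,3,0],[100,18,9,3,0],[100,22,11,3,0],[100,26,13,3,0],[100,30,15,4,0],[100,34,17.5,6,0],[100,38,21.5,8,0],[100,40.1,24.5,9,0],[100,40.1,24.9,9,0]]'
python3 - <<'E'
from h import *
for n in("side","top"): cv2.imwrite(f"pics/{n}1.png",robot.capture(n)["color"][50:330,130:410].repeat(2,0).repeat(2,1))
go((.676,.184,.045))
E
```

```text
clock: 2.5
ee_pos: [0.6767, 0.1841, 0.1535]
tcp_rot: [-2.291, -2.14, 0.01]
force: [-1.4, -0.2, -0.7]
gripper_width: 0.0854
t 2.6 tcp [0.676  0.1822 0.1582] yheading deg -4.0 F [ 0.2 -0.1  0.3] w 0.0853 tilt 0.27 turn to -3.9deg: -0.002
(0.676, 0.184, 0.045) ->cm [ 0.18  0.04 11.32]
```

View pics/side1.png

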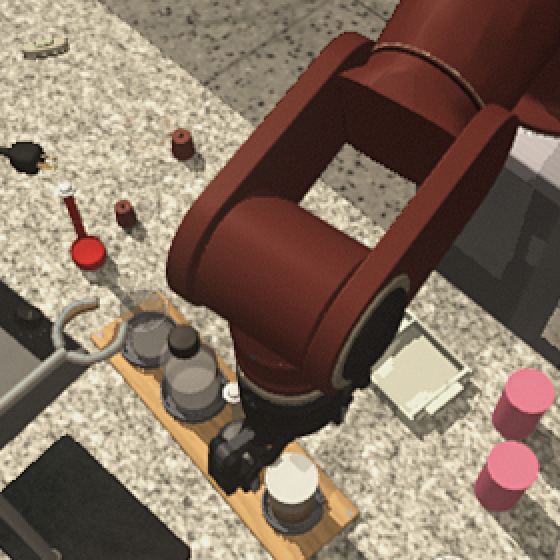

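View pics/top1.png

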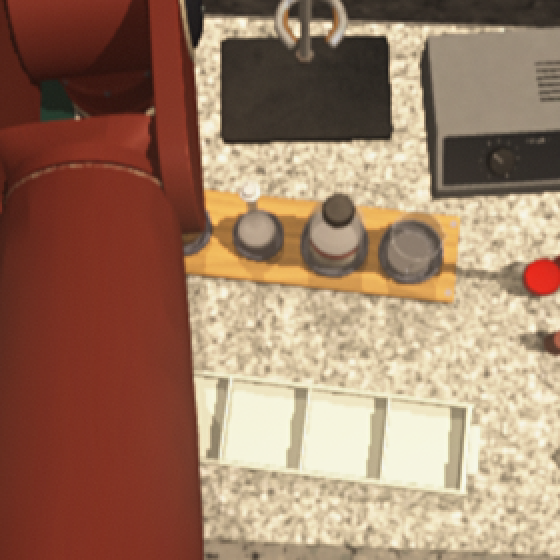

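Run:
```python
from h import *
np.set_printoptions(precision=4,suppress=True)
f=lambda x,y:(x/4+200,y/4); g=lambda x,y:(x/3,y/3+160)
print("tip+y",tri(f(307,293),g(578,155)),"tip-y",tri(f(380,291),g(538,122)),"back",tri(f(340,182),g(490,200)))
s=robot.get_state();print(s["joints"])
p=s["ee_pos"];a=s["joints"][0];n=np.array([np.cos(a),np.sin(a),0]);lat=np.array([-np.sin(a),np.cos(a),0])
for px in((378,335),(410,280),(375,390),(225,200),(190,290),(330,375)):
    c,d=ray("side",px[0]/2+130,px[1]/2+50);X=c+d*(n@(p-c))/(n@d);print(px,X,"h",X[2]-p[2],"lat",lat@(X-p))
```

```text
tip+y [0.7334 0.0665 0.2979] tip-y [0.7356 0.0386 0.2981] back [0.7795 0.0565 0.2986]
[0.1567 0.278  1.4848 0.001  1.3834 0.2263]
(378, 335) [0.6665 0.2425 0.4252] h 0.2669785565034623 lat 0.061067897651569454
(410, 280) [0.6647 0.2538 0.493 ] h 0.3347403783156068 lat 0.0724680286309108
(375, 390) [0.6657 0.2473 0.3594] h 0.2012109783735525 lat 0.06594167501061322
(225, 200) [0.6831 0.1373 0.4637] h 0.30545920578626296 lat -0.04548513874196084
(190, 290) [0.6899 0.0942 0.3271] h 0.16884326069597672 lat -0.08905937564764303
(330, 375) [0.671  0.2142 0.3395] h 0.18129147154198738 lat 0.03237687898920361
```

Run:
```python
from h import *
a=cv2.imread("pics/side1.png")[400:560,180:380];cv2.imwrite("pics/s1c.png",cv2.resize(a,None,fx=3.5,fy=3.5,interpolation=2))
s=robot.get_state();p=s["ee_pos"];R=Ro.from_rotvec(s["tcp_rot"]).as_matrix()
for o in(0,.0425,-.0425,.057,-.057): 
  for dz in(0.013,): print(o,(proj("side",p+R@np.array([0,o,-dz]))-[130,50])*2*3.5-np.array([180,400])*3.5)
```

```text
0 [386.33578845 149.97763249]
0.0425 [247.68437506 259.56478347]
-0.0425 [519.87214043  44.43331809]
0.057 [199.156687   297.92004397]
-0.057 [564.31155405   9.30934343]
```

View pics/s1c.png

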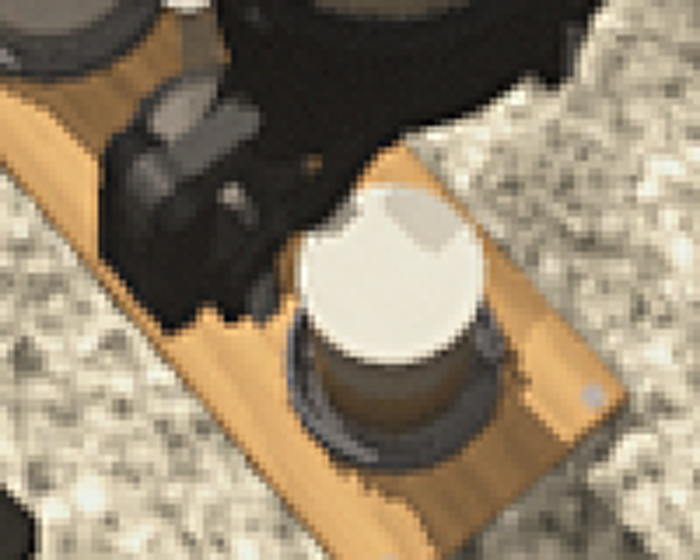

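```bash
python3 -m jog '[[100,0.1,0,1,0],[100,0.2,0,2.5,0],[100,0.2,0,4,0],[100,0.2,0,5.5,0],[100,0.2,0,7,0],[100,0.2,0,8.5,0],[100,0.2,0,10,0],[100,0.2,0,10.8,0],[100,0.2,0,11.3,0],[100,0.2,0,11.3,0],[70,0.2,0,11.3,0],[50,0.2,0,11.3,0]]' && python3 -m jog '[[30,0,0,0,0],[0,0,0,0,0],[0,0,0,0,0],[0,0,0,0,0],[0,0,0,0,0]]'
python3 - <<'E'
from h import *
cv2.imwrite(f"pics/side2.png",robot.capture("side")["color"][200:350,200:400].repeat(3,0).repeat(3,1))
go((.673,.184,.07),(.56,.17,.10),(.56,-.06,.17),(.4606,-.0753,.17),(.4606,-.0753,.039))
E
```

```text
clock: 3.8
ee_pos: [0.6764, 0.1843, 0.0463]
tcp_rot: [-2.296, -2.141, 0.003]
force: [-0.9, 0.6, -0.4]
gripper_width: 0.0592
clock: 4.3
ee_pos: [0.677, 0.1845, 0.0472]
tcp_rot: [-2.296, -2.141, 0.001]
force: [-0.4, 0.8, 3.8]
gripper_width: 0.0457
t 4.35 tcp [0.677  0.1844 0.0472] yheading deg -4.0 F [-1.5  0.1  3.3] w 0.0457 tilt 0.09 turn to -3.9deg: -0.002
(0.673, 0.184, 0.07) ->cm [-0.07 -0.4  -2.28]
(0.56, 0.17, 0.1) ->cm [ -2.25 -11.58  -5.27]
(0.56, -0.06, 0.17) ->cm [-25.19  -9.98 -12.28]
(0.4606, -0.0753, 0.17) ->cm [-27.41 -19.79 -12.27]
(0.4606, -0.0753, 0.039) ->cm [-27.42 -19.77   0.83]
```

View pics/side2.png

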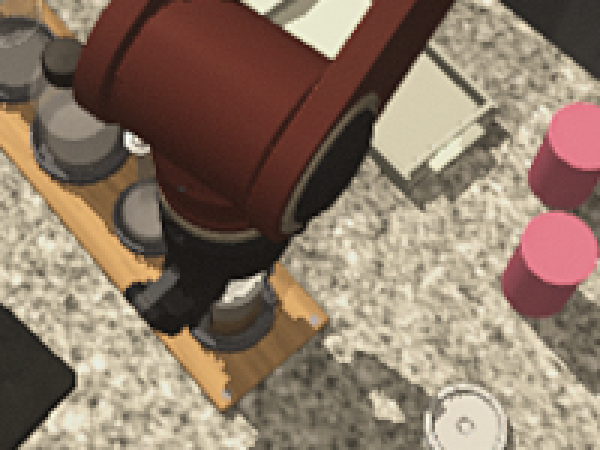

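```bash
python3 -m jog '[[0,0,0,-0.5,0],[0,0,0,-1.3,0],[0,0,0,-2.2,0],[0,0,-0.5,-3,0],[0,0,-2,-4,0],[0,-0.5,-4,-5,0],[0,-1.5,-6,-6.5,0],[0,-3.5,-7.5,-8,0],[0,-6,-8.5,-9.5,0],[0,-9,-9.5,-11,0],[0,-12,-10,-12.3,0],[0,-15,-10.5,-13,0]]' && python3 -m jog '[[0,-2.5,-0.5,0,0],[0,-5,-1.5,0,0],[0,-7.5,-3.5,0,0],[0,-9.5,-5.5,0,0],[0,-11,-7.5,0,0],[0,-11.9,-8.8,0,0],[0,-11.9,-8.8,0,0],[0,-11.9,-8.8,0,0]]'
python3 - <<'E'
from h import *
for n in("side","top"): cv2.imwrite(f"pics/{n}3.png",robot.capture(n)["color"][50:330,130:410].repeat(2,0).repeat(2,1))
go((.4606,-.0753,.08),(.4606,-.0753,.0412))
E
```

```text
clock: 5.55
ee_pos: [0.5618, 0.0412, 0.1795]
tcp_rot: [2.297, 2.143, 0.002]
force: [0.5, -0.6, 0.4]
gripper_width: 0.0456
clock: 6.35
ee_pos: [0.466, -0.0713, 0.1799]
tcp_rot: [2.296, 2.142, 0.004]
force: [-0.8, 0.2, -0.9]
gripper_width: 0.0457
t 6.45 tcp [ 0.4663 -0.0711  0.1797] yheading deg -3.93 F [ 0.1 -0.2 -0.8] w 0.0461 tilt 0.13 turn to -3.9deg: -0.001
(0.4606, -0.0753, 0.08) ->cm [-0.47 -0.56  9.97]
(0.4606, -0.0753, 0.0412) ->cm [-0.47 -0.57 13.85]
```

View pics/side3.png

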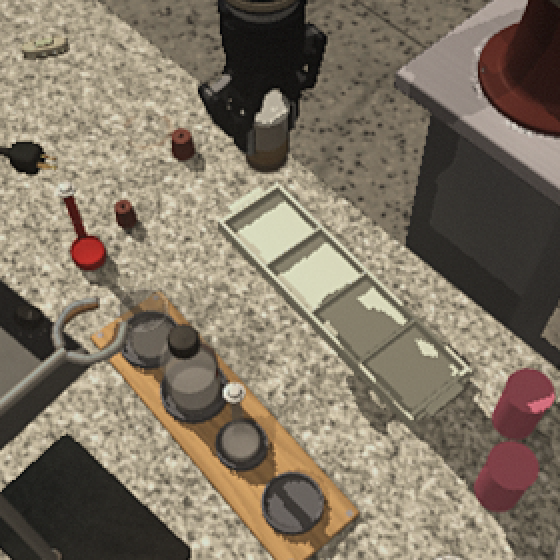

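View pics/top3.png

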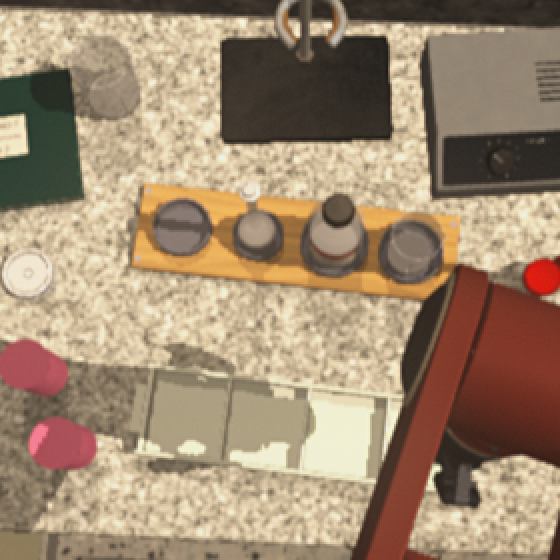

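```bash
python3 -m jog '[[0,-0.2,-0.3,1,0],[0,-0.47,-0.57,2.5,0],[0,-0.47,-0.57,4.5,0],[0,-0.47,-0.57,6.5,0],[0,-0.47,-0.57,8.5,0],[0,-0.47,-0.57,9.5,0],[0,-0.47,-0.57,10,0],[0,-0.47,-0.57,10,0],[0,-0.47,-0.57,10,0]]'
python3 - <<'E'
from h import *
for n in("side",): cv2.imwrite(f"pics/{n}4.png",robot.capture(n)["color"][100:250,220:370].repeat(4,0).repeat(4,1))
go((.4606,-.0753,.0412))
E
```

```text
clock: 7.35
ee_pos: [0.4611, -0.0755, 0.0804]
tcp_rot: [2.295, 2.142, 0.004]
force: [-0.3, -0.1, -0.6]
gripper_width: 0.0457
t 7.4 tcp [ 0.4613 -0.0756  0.0807] yheading deg -3.93 F [ 0.1 -0.6 -1.6] w 0.0453 tilt 0.23 turn to -3.9deg: -0.001
(0.4606, -0.0753, 0.0412) ->cm [ 0.02 -0.09  3.95]
```

View pics/side4.png

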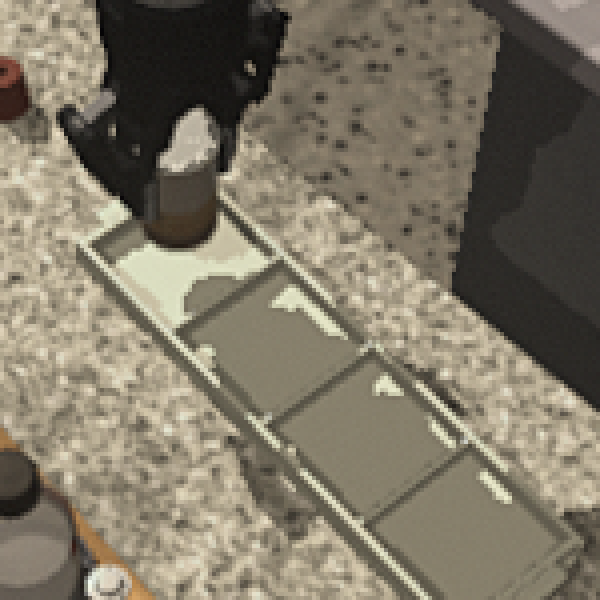

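```bash
python3 -m jog '[[0,0,-0.05,0.6,0],[0,0,-0.05,1.4,0],[0,0,-0.05,2.2,0],[0,0,-0.05,2.9,0],[0,0,-0.05,3.3,0],[0,0,-0.05,3.6,0],[0,0,-0.05,3.8,0],[0,0,-0.05,3.8,0],[0,0,-0.05,3.8,0]]'
python3 - <<'E'
from h import *
go((.4606,-.0753,.0412))
for n in("side",): cv2.imwrite(f"pics/{n}5.png",robot.capture(n)["color"][100:250,220:370].repeat(4,0).repeat(4,1))
E
```

```text
clock: 8.3
ee_pos: [0.4612, -0.0756, 0.0429]
tcp_rot: [2.294, 2.142, 0.005]
force: [0.4, -0.7, -0.8]
gripper_width: 0.0455
t 8.3 tcp [ 0.4612 -0.0756  0.0429] yheading deg -3.93 F [ 0.4 -0.7 -0.8] w 0.0455 tilt 0.26 turn to -3.9deg: -0.001
(0.4606, -0.0753, 0.0412) ->cm [ 0.03 -0.06  0.17]
```

View pics/side5.png

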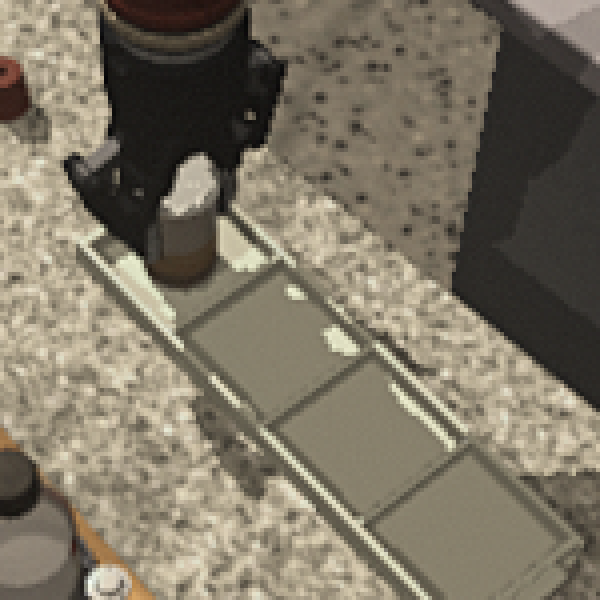

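Sample glass is inside the bay, near its middle, about 2 mm above the floor. Lower to contact and release slowly.

```bash
python3 -m jog '[[0,0,0,0.1,0],[0,0,0,0.2,0],[0,0,0,0.25,0],[0,0,0,0.25,0]]'; python3 -m jog '[[52,0,0,0,0],[55,0,0,0,0],[60,0,0,0,0],[70,0,0,0,0],[85,0,0,0,0],[100,0,0,0,0],[100,0,0,0,0],[100,0,0,0,0]]';python3 - <<'E'
from h import *
go((.4606,-.0753,.17),(.60,.105,.19),(.6716,.105,.19),(.6716,.105,.09))
E
```

```text
clock: 8.75
ee_pos: [0.4615, -0.0757, 0.041]
tcp_rot: [2.294, 2.142, 0.005]
force: [-1.2, -0.0, 3.2]
gripper_width: 0.0459
clock: 9.55
ee_pos: [0.4615, -0.0757, 0.041]
tcp_rot: [2.294, 2.142, 0.005]
force: [0.5, 0.2, -0.1]
gripper_width: 0.0851
t 9.55 tcp [ 0.4615 -0.0757  0.041 ] yheading deg -3.93 F [ 0.5  0.2 -0.1] w 0.0851 tilt 0.28 turn to -3.9deg: -0.001
(0.4606, -0.0753, 0.17) ->cm [  0.04  -0.03 -12.9 ]
(0.6, 0.105, 0.19) ->cm [ 18.98  12.65 -14.84]
(0.6716, 0.105, 0.19) ->cm [ 19.47  19.8  -14.8 ]
(0.6716, 0.105, 0.09) ->cm [19.47 19.75 -4.8 ]
```

```bash
python3 -m jog '[[100,0,0,-1,0],[100,0,0,-3,0],[100,0,0,-6,0],[100,0,0,-9.5,0],[100,1,0.5,-13,0],[100,4,2,-14.8,0],[100,7,4,-14.8,0],[100,10.5,6,-14.8,0],[100,14,8.5,-14.8,0],[100,17,12,-14.8,0],[100,19,15,-14.8,0],[100,19.47,16,-14.8,0]]'
python3 - <<'E'
from h import *
for n in("side","top"): cv2.imwrite(f"pics/{n}6.png",robot.capture(n)["color"][50:330,130:410].repeat(2,0).repeat(2,1))
go((.6716,.105,.19),(.6716,.105,.09))
E
```

```text
clock: 10.75
ee_pos: [0.6357, 0.1096, 0.1904]
tcp_rot: [2.291, 2.144, 0.007]
force: [-0.6, -0.5, 0.6]
gripper_width: 0.0857
t 10.85 tcp [0.6345 0.108  0.1901] yheading deg -3.87 F [0.4 0.4 0.5] w 0.0853 tilt 0.28 turn to -3.9deg: 0.0
(0.6716, 0.105, 0.19) ->cm [-0.05  3.73  0.02]
(0.6716, 0.105, 0.09) ->cm [-0.05  3.68 10.02]
```

View pics/side6.png

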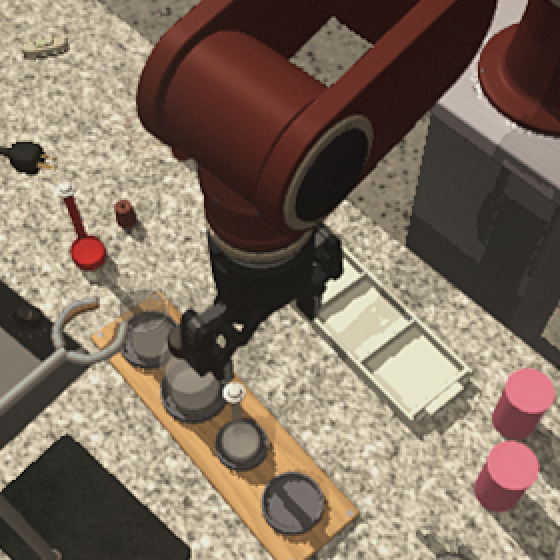

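View pics/top6.png

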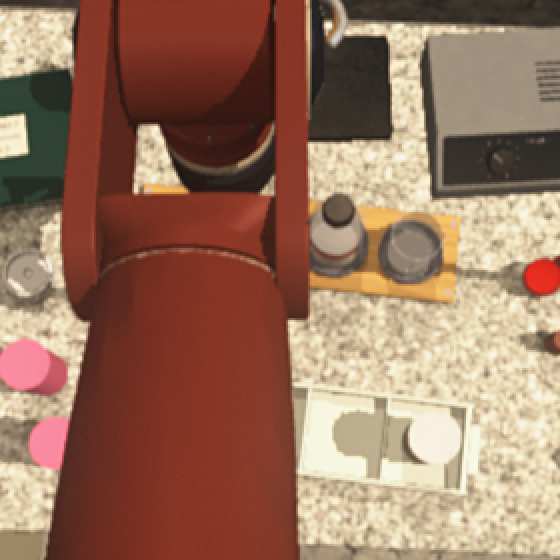

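```bash
python3 -m jog '[[100,-0.05,0.7,0,0],[100,-0.05,1.7,0,0],[100,-0.05,2.7,0,0],[100,-0.05,3.5,0,0],[100,-0.05,3.7,0.3,0],[100,-0.05,3.7,1,0],[100,-0.05,3.7,2,0],[100,-0.05,3.7,3,0],[100,-0.05,3.7,3,0]]'
python3 - <<'E'
from h import *
for n in("side",): cv2.imwrite(f"pics/{n}7.png",robot.capture(n)["color"][150:300,180:330].repeat(4,0).repeat(4,1))
go((.6716,.105,.09))
E
```

```text
clock: 11.75
ee_pos: [0.6696, 0.105, 0.1569]
tcp_rot: [2.295, 2.145, -0.001]
force: [0.5, 0.6, -1.4]
gripper_width: 0.0853
t 11.8 tcp [0.6703 0.105  0.1582] yheading deg -3.87 F [ 0.6  0.6 -0.1] w 0.0855 tilt 0.09 turn to -3.9deg: 0.001
(0.6716, 0.105, 0.09) ->cm [0.01 0.12 6.82]
```

View pics/side7.png

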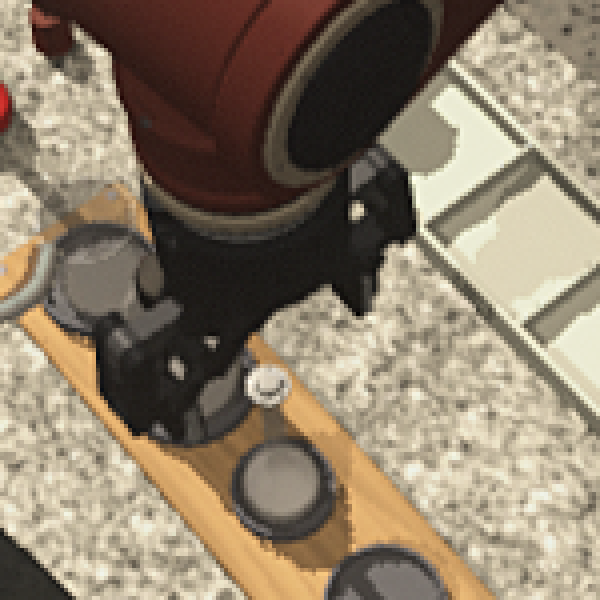

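```bash
python3 -m jog '[[100,0,0.12,1,0],[100,0,0.12,2.2,0],[100,0,0.12,3.4,0],[100,0,0.12,4.6,0],[100,0,0.12,5.6,0],[100,0,0.12,6.4,0],[100,0,0.12,6.8,0],[100,0,0.12,6.8,0],[70,0,0.12,6.8,0],[50,0,0.12,6.8,0],[40,0,0.12,6.8,0]]'
python3 - <<'E'
from h import *
go((.6716,.105,.09))
for n in("side",): cv2.imwrite(f"pics/{n}8.png",robot.capture(n)["color"][150:300,180:330].repeat(4,0).repeat(4,1))
E
```

```text
clock: 12.9
ee_pos: [0.672, 0.105, 0.091]
tcp_rot: [2.293, 2.144, 0.002]
force: [-0.1, 0.0, 0.3]
gripper_width: 0.0441
t 12.9 tcp [0.672 0.105 0.091] yheading deg -3.87 F [-0.1  0.   0.3] w 0.0441 tilt 0.16 turn to -3.9deg: 0.001
(0.6716, 0.105, 0.09) ->cm [ 0.   -0.04  0.1 ]
```

View pics/side8.png

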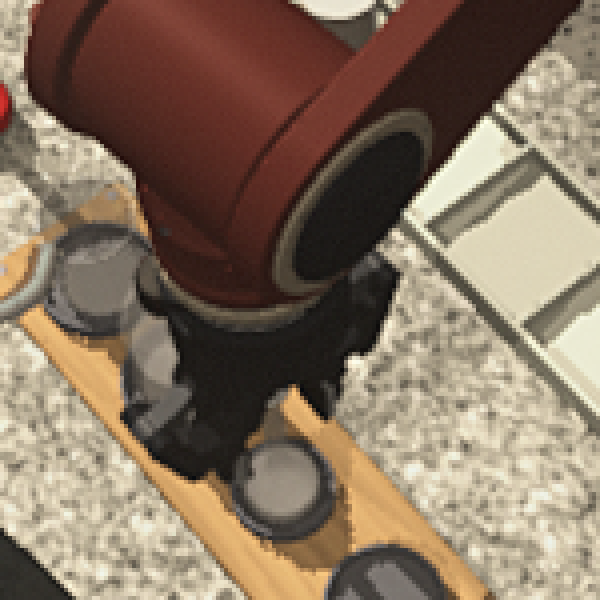

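```bash
python3 -m jog '[[34,0,0,0,0],[29,0,0,0,0],[25,0,0,0,0],[22,0,0,0,0],[19,0,0,0,0],[16,0,0,0,0],[13,0,0,0,0],[9,0,0,0,0],[0,0,0,0,0],[0,0,0,0,0],[0,0,0,0,0]]'; python3 -m jog '[[0,0,0,-0.3,0],[0,0,0,-1,0],[0,0,0,-1.8,0],[0,0,0,-2.5,0],[0,0,0,-3,0],[0,0,0,-3,0],[0,0,0,-3,0]]'
python3 - <<'E'
from h import *
for n in("side",): cv2.imwrite(f"pics/{n}9.png",robot.capture(n)["color"][150:300,180:330].repeat(4,0).repeat(4,1))
go((.4659,.0056,.086))
E
```

```text
clock: 14.05
ee_pos: [0.6717, 0.1049, 0.0909]
tcp_rot: [2.294, 2.144, 0.001]
force: [-2.0, -0.3, 2.1]
gripper_width: 0.009
clock: 14.75
ee_pos: [0.6717, 0.1049, 0.1211]
tcp_rot: [2.294, 2.144, 0.002]
force: [0.1, -0.3, -0.9]
gripper_width: 0.0094
t 14.8 tcp [0.6715 0.1049 0.1207] yheading deg -3.86 F [ 0.2 -0.  -1. ] w 0.0092 tilt 0.1 turn to -3.9deg: 0.001
(0.4659, 0.0056, 0.086) ->cm [-11.3  -19.85   3.44]
```

View pics/side9.png

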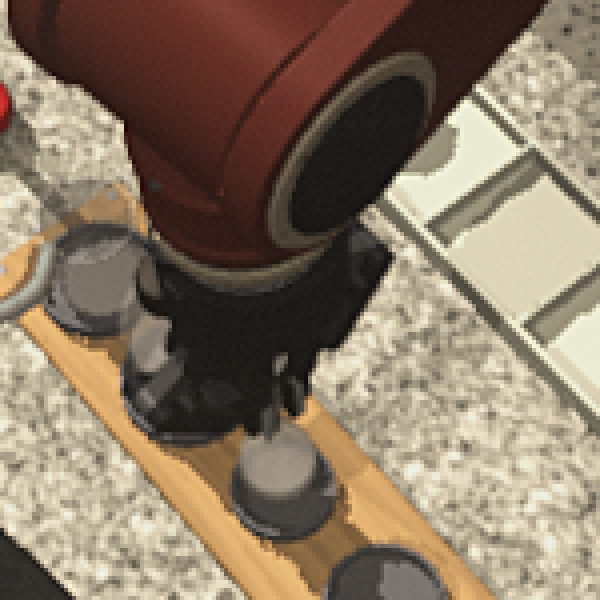

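```bash
python3 -m jog '[[0,0,-0.7,0,0],[0,0,-2,0,0],[0,-0.5,-4,0,0],[0,-1.5,-6,0,0],[0,-3,-8,0,0],[0,-4.5,-10,0,0],[0,-6,-12,0,0],[0,-7.5,-14,0,0],[0,-9,-16,0,0],[0,-10.3,-18,0,0],[0,-11,-19.2,0,0],[0,-11.3,-19.85,0,0]]' && python3 -m jog '[[0,0,0,0,0],[0,0,0,0,0]]'
python3 - <<'E'
from h import *
for n in("side",): cv2.imwrite(f"pics/{n}10.png",robot.capture(n)["color"][100:250,220:370].repeat(4,0).repeat(4,1))
go((.4659,.0056,.085))
E
```

```text
clock: 16.0
ee_pos: [0.4643, 0.0053, 0.1198]
tcp_rot: [2.295, 2.144, 0.0]
force: [-0.8, 0.4, -0.5]
gripper_width: 0.0092
clock: 16.2
ee_pos: [0.4643, 0.0055, 0.1197]
tcp_rot: [2.295, 2.144, 0.0]
force: [0.0, 0.9, -0.1]
gripper_width: 0.0086
t 16.25 tcp [0.4646 0.0055 0.1198] yheading deg -3.89 F [-1.1 -0.5 -1.2] w 0.0088 tilt 0.06 turn to -3.9deg: 0.0
(0.4659, 0.0056, 0.085) ->cm [0.02 0.13 3.48]
```

View pics/side10.png

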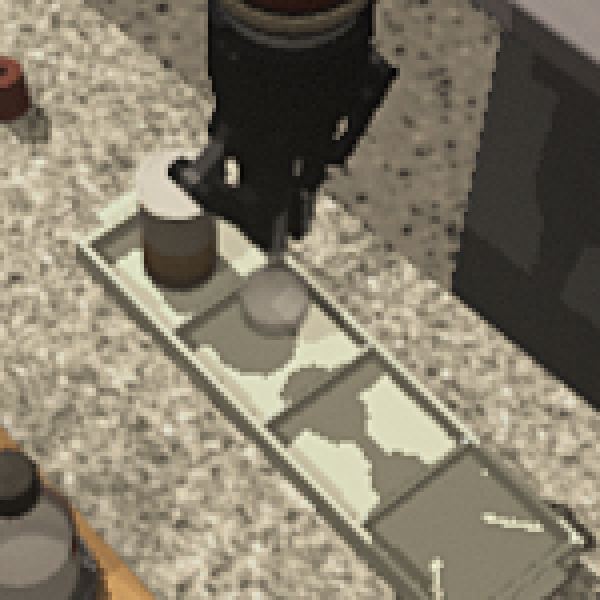

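```bash
python3 -m jog '[[0,0,0.1,0.5,0],[0,0,0.13,1.3,0],[0,0,0.13,2.1,0],[0,0,0.13,2.7,0],[0,0,0.13,3,0],[0,0,0.13,3.2,0],[0,0,0.13,3.3,0],[0,0,0.13,3.4,0],[0,0,0.13,3.5,0],[0,0,0.13,3.55,0],[0,0,0.13,3.55,0]]'
python3 - <<'E'
from h import *
go((.4659,.0056,.085))
for n in("side",): cv2.imwrite(f"pics/{n}11.png",robot.capture(n)["color"][100:250,220:370].repeat(4,0).repeat(4,1))
E
```

```text
clock: 17.35
ee_pos: [0.4662, 0.0054, 0.0848]
tcp_rot: [2.295, 2.144, 0.001]
force: [-0.4, 0.1, 1.4]
gripper_width: 0.0092
t 17.35 tcp [0.4662 0.0054 0.0848] yheading deg -3.89 F [-0.4  0.1  1.4] w 0.0092 tilt 0.09 turn to -3.9deg: 0.0
(0.4659, 0.0056, 0.085) ->cm [ 0.02 -0.03 -0.02]
```

View pics/side11.png

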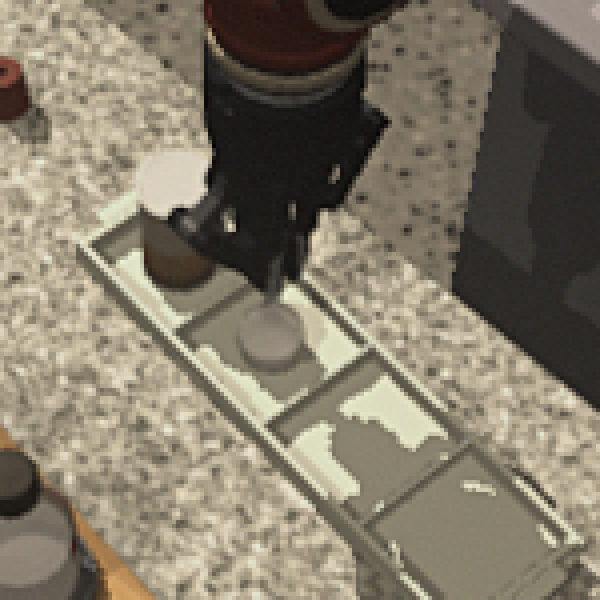

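```bash
python3 -m jog '[[0,0,0,0.05,0],[11,0,0,0.05,0],[14,0,0,0.05,0],[18,0,0,0.05,0],[24,0,0,0.05,0],[35,0,0,0.05,0],[50,0,0,0.05,0],[70,0,0,0.05,0],[100,0,0,0.05,0],[100,0,0,0.05,0]]' && python3 -m jog '[[100,0,0,-0.5,0],[100,0,0,-2,0],[100,0,0,-4,0],[100,0,0,-6.5,0],[100,0,0,-9,0],[100,0,0,-10.5,0],[100,0,0,-10.5,0]]'
python3 - <<'E'
from h import *
for n in("side",): cv2.imwrite(f"pics/{n}12.png",robot.capture(n)["color"][50:330,130:410].repeat(2,0).repeat(2,1))
go((.62,.024,.19),(.6642,.024,.19),(.6642,.024,.064))
E
```

```text
clock: 18.4
ee_pos: [0.4662, 0.0054, 0.0843]
tcp_rot: [2.295, 2.144, 0.001]
force: [0.5, -0.4, -0.0]
gripper_width: 0.0837
clock: 19.1
ee_pos: [0.4676, 0.0052, 0.1924]
tcp_rot: [2.291, 2.141, 0.006]
force: [0.5, 1.2, -0.0]
gripper_width: 0.0853
t 19.15 tcp [0.4666 0.0053 0.1903] yheading deg -3.89 F [-0.9 -0.5 -0.6] w 0.0853 tilt 0.22 turn to -3.9deg: 0.0
(0.62, 0.024, 0.19) ->cm [ 2.9  15.18  0.09]
(0.6642, 0.024, 0.19) ->cm [ 3.2  19.59  0.1 ]
(0.6642, 0.024, 0.064) ->cm [ 3.21 19.54 12.7 ]
```

View pics/side12.png

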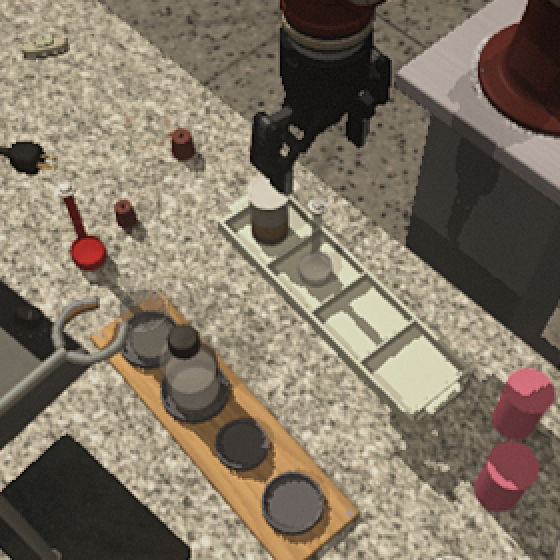

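```bash
python3 -m jog '[[100,0.3,1,0,0],[100,0.6,3,0,0],[100,1,5.5,0,0],[100,1.5,8,0,0],[100,2,10.5,0,0],[100,2.4,13,0,0],[100,2.8,15.5,0,0],[100,3.1,17.5,0,0],[100,3.2,18.8,0,0],[100,3.2,19.4,0.5,0],[100,3.2,19.55,1.5,0],[100,3.2,19.55,1.5,0]]'
python3 - <<'E'
from h import *
for n in("side","top"): cv2.imwrite(f"pics/{n}13.png",robot.capture(n)["color"][100:300,130:410].repeat(2,0).repeat(2,1))
go((.6642,.024,.064))
E
```

```text
clock: 20.35
ee_pos: [0.6621, 0.0241, 0.1722]
tcp_rot: [-2.295, -2.144, 0.003]
force: [0.1, 0.0, 0.2]
gripper_width: 0.0857
t 20.45 tcp [0.6628 0.0241 0.1745] yheading deg -3.89 F [-0.3 -0.2  0.2] w 0.0858 tilt 0.08 turn to -3.9deg: 0.0
(0.6642, 0.024, 0.064) ->cm [1.000e-02 1.300e-01 1.105e+01]
```

View pics/side13.png

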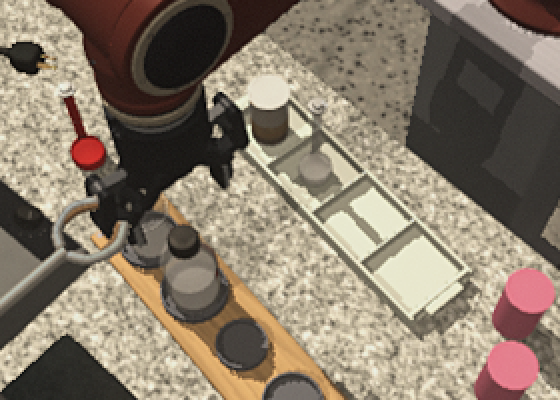

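View pics/top13.png

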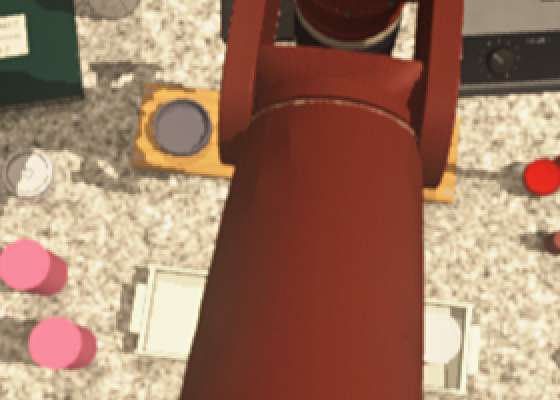

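```bash
python3 -m jog '[[100,0,0.13,1,0],[100,0,0.13,2.5,0],[100,0,0.13,4,0],[100,0,0.13,5.5,0],[100,0,0.13,7,0],[100,0,0.13,8.2,0],[100,0,0.13,9.2,0],[100,0,0.13,10,0],[100,0,0.13,10.5,0],[100,0,0.13,10.8,0],[100,0,0.13,10.8,0]]'
python3 - <<'E'
from h import *
go((.6642,.024,.064))
for n in("side",): cv2.imwrite(f"pics/{n}14.png",robot.capture(n)["color"][130:280,150:300].repeat(4,0).repeat(4,1))
E
```

```text
clock: 21.55
ee_pos: [0.6642, 0.0239, 0.0664]
tcp_rot: [2.295, 2.144, 0.0]
force: [-0.3, -0.4, -1.0]
gripper_width: 0.0856
t 21.55 tcp [0.6642 0.0239 0.0664] yheading deg -3.89 F [-0.3 -0.4 -1. ] w 0.0856 tilt 0.08 turn to -3.9deg: 0.0
(0.6642, 0.024, 0.064) ->cm [ 0.01 -0.    0.24]
```

View pics/side14.png

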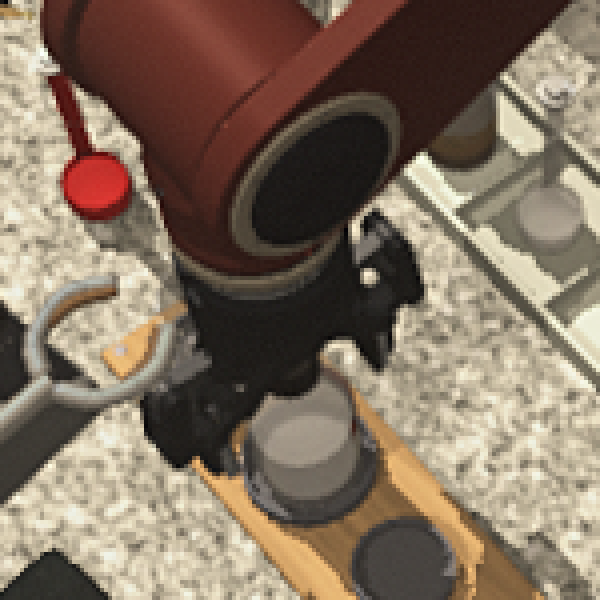

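Clear of the ring, no contact. Go down 3 mm more and close.

```bash
python3 -m jog '[[100,0,0,0.15,0],[100,0,0,0.3,0],[100,0,0,0.3,0]]'; python3 -m jog '[[90,0,0,0,0],[82,0,0,0,0],[74,0,0,0,0],[68,0,0,0,0],[62,0,0,0,0],[50,0,0,0,0],[30,0,0,0,0],[0,0,0,0,0],[0,0,0,0,0],[0,0,0,0,0]]';python3 -c "
from h import *
go((.6642,.024,.064))"
```

```text
clock: 21.9
ee_pos: [0.6645, 0.0239, 0.0639]
tcp_rot: [2.294, 2.143, 0.001]
force: [-0.7, -0.7, -0.7]
gripper_width: 0.085
clock: 22.9
ee_pos: [0.6646, 0.0239, 0.0642]
tcp_rot: [2.294, 2.143, 0.002]
force: [-0.8, 0.9, 3.0]
gripper_width: 0.0462
t 22.9 tcp [0.6646 0.0239 0.0642] yheading deg -3.89 F [-0.8  0.9  3. ] w 0.0462 tilt 0.13 turn to -3.9deg: 0.0
(0.6642, 0.024, 0.064) ->cm [ 0.01 -0.04  0.02]
```

```bash
python3 -m jog '[[0,0,0,-0.3,0],[0,0,0,-0.8,0],[0,0,0,-1.5,0],[0,0,0,-2.2,0],[0,0,0,-2.9,0],[0,0,0,-3.3,0],[0,0,0,-3.3,0],[0,0,0,-3.3,0]]'
python3 - <<'E'
from h import *
for n in("side",): cv2.imwrite(f"pics/{n}15.png",robot.capture(n)["color"][130:280,150:300].repeat(4,0).repeat(4,1))
go((.4713,.0864,.10),(.4713,.0864,.0582))
E
```

```text
clock: 23.7
ee_pos: [0.6645, 0.0239, 0.0973]
tcp_rot: [2.294, 2.143, 0.001]
force: [0.7, -0.1, -3.1]
gripper_width: 0.0466
t 23.75 tcp [0.6643 0.0239 0.0969] yheading deg -3.9 F [-0.1  0.1 -3.4] w 0.0464 tilt 0.1 turn to -3.9deg: 0.0
(0.4713, 0.0864, 0.1) ->cm [  4.92 -19.68  -0.34]
(0.4713, 0.0864, 0.0582) ->cm [  4.93 -19.68   3.84]
```

View pics/side15.png

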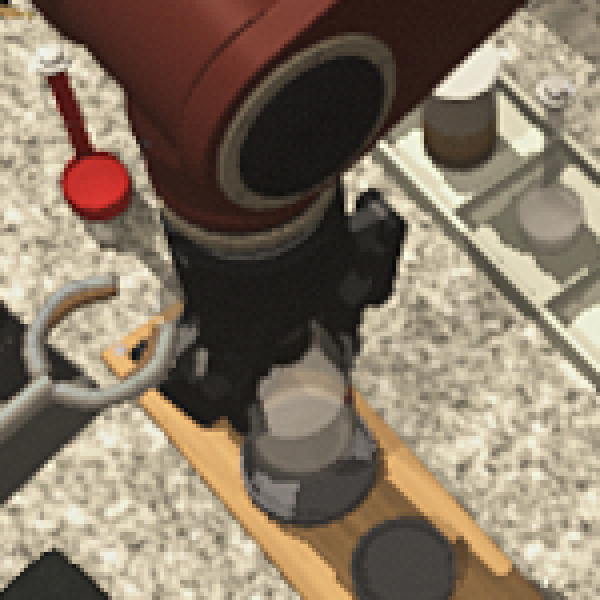

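```bash
python3 -m jog '[[0,0.3,-0.7,0,0],[0,1,-2,0,0],[0,2,-4,0,0],[0,3.2,-6,0,0],[0,4.2,-8,0,0],[0,4.9,-10,0,0],[0,4.92,-12,0,0],[0,4.92,-14,0,0],[0,4.92,-16,0,0],[0,4.92,-18,0,0],[0,4.92,-19.1,0,0],[0,4.92,-19.68,0,0]]' && python3 -m jog '[[0,0,0,0,0],[0,0,0,0,0]]'
python3 - <<'E'
from h import *
for n in("side",): cv2.imwrite(f"pics/{n}16.png",robot.capture(n)["color"][120:270,240:390].repeat(4,0).repeat(4,1))
go((.4713,.0864,.0582))
E
```

```text
clock: 24.95
ee_pos: [0.4701, 0.0866, 0.0962]
tcp_rot: [2.294, 2.144, 0.001]
force: [1.0, 0.3, -4.0]
gripper_width: 0.0465
clock: 25.15
ee_pos: [0.4706, 0.0866, 0.0964]
tcp_rot: [2.294, 2.144, 0.001]
force: [0.4, -0.4, -3.3]
gripper_width: 0.0464
t 25.2 tcp [0.4708 0.0865 0.0965] yheading deg -3.89 F [ 0.3 -0.4 -2.5] w 0.0467 tilt 0.13 turn to -3.9deg: 0.0
(0.4713, 0.0864, 0.0582) ->cm [-0.    0.04  3.83]
```

View pics/side16.png

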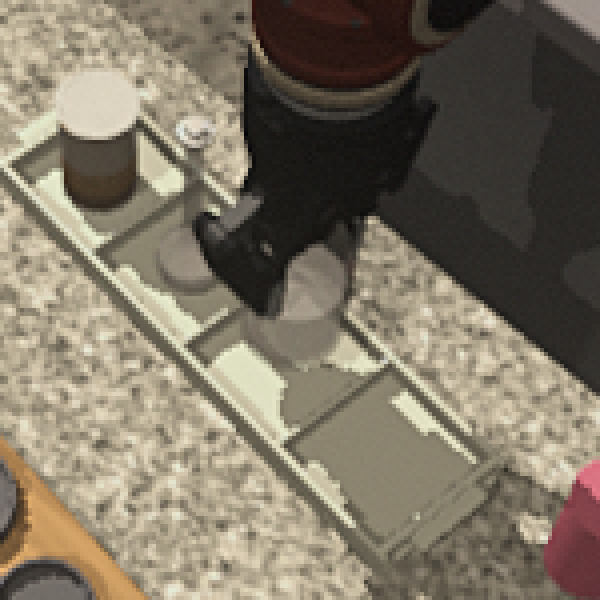

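Run:
```python
from h import *
im=cv2.imread("pics/side16.png")
C=np.array([.4686,.046]);a=np.radians(-3.9);ux=np.array([np.cos(a),np.sin(a)]);uy=np.array([-np.sin(a),np.cos(a)])
def px(p):return tuple(int(v) for v in ((proj("side",p)-[240,120])*4).round())
for y in(-.081,0,.081,.168,-.168):
    cv2.line(im,px([*(C+uy*y-ux*.046),.023]),px([*(C+uy*y+ux*.046),.023]),(0,0,255),1)
for x in(-.046,.046): cv2.line(im,px([*(C-uy*.168+ux*x),.023]),px([*(C+uy*.168+ux*x),.023]),(0,0,255),1)
for (X,Y,z,r) in((.4708,.0865,.0463,.0285),):
    cv2.polylines(im,[np.array([px([X+r*np.cos(t),Y+r*np.sin(t),z]) for t in np.linspace(0,6.28,40)])],True,(255,0,0),1)
cv2.imwrite("pics/s16o.png",im)
```

```text
(no output)
```

View pics/s16o.png

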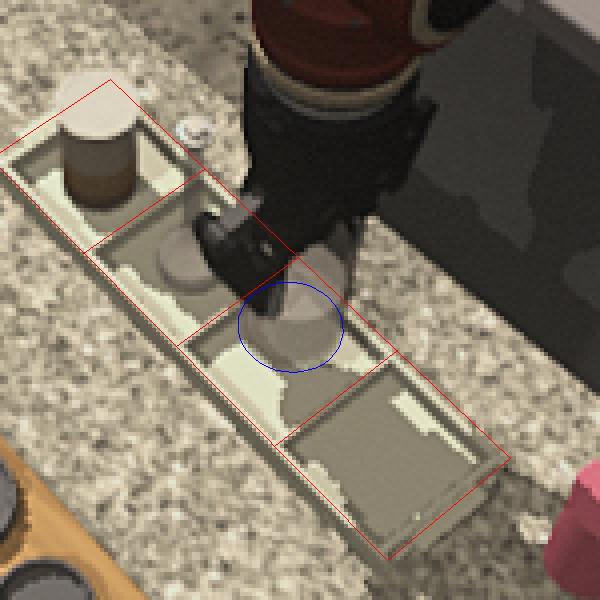

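```bash
python3 -m jog '[[0,0.1,0,0.5,0],[0,0.1,0,1.2,0],[0,0.1,0,1.9,0],[0,0.1,0,2.5,0],[0,0.1,0,3,0],[0,0.1,0,3.3,0],[0,0.1,0,3.5,0],[0,0.1,0,3.6,0],[0,0.1,0,3.7,0],[0,0.1,0,3.7,0]]'
python3 - <<'E'
from h import *
go((.4713,.0864,.0582))
for n in("side",): cv2.imwrite(f"pics/{n}17.png",robot.capture(n)["color"][120:270,240:390].repeat(4,0).repeat(4,1))
E
```

```text
clock: 26.2
ee_pos: [0.471, 0.0875, 0.0596]
tcp_rot: [2.294, 2.143, 0.002]
force: [0.3, 0.2, -2.8]
gripper_width: 0.046
t 26.2 tcp [0.471  0.0875 0.0596] yheading deg -3.89 F [ 0.3  0.2 -2.8] w 0.046 tilt 0.14 turn to -3.9deg: 0.0
(0.4713, 0.0864, 0.0582) ->cm [-0.11  0.04  0.14]
```

View pics/side17.png

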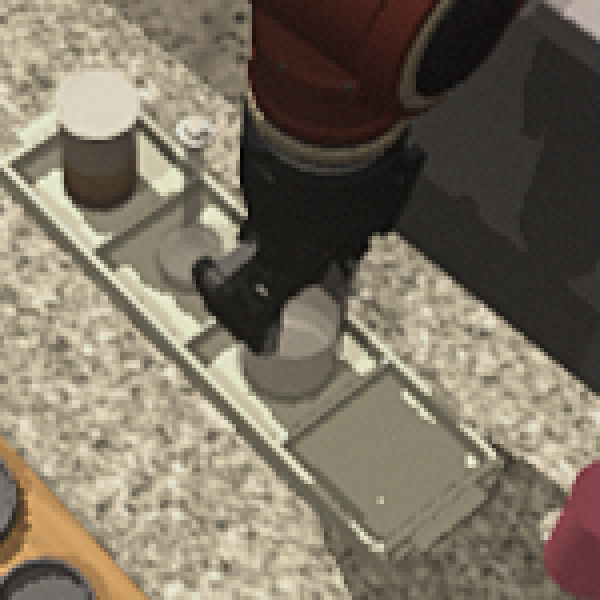

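In its bay, clear of the dividers, still hanging (-2.8 N). Lower to contact.

```bash
python3 -m jog '[[0,0,0,0.08,0],[0,0,0,0.15,0],[0,0,0,0.2,0],[0,0,0,0.2,0]]'
```

```text
clock: 26.65
ee_pos: [0.4712, 0.0875, 0.0582]
tcp_rot: [2.294, 2.143, 0.002]
force: [-1.9, -0.6, 0.4]
gripper_width: 0.0467
```

```bash
python3 -m jog '[[0,0,0,0.05,0],[52,0,0,0.05,0],[56,0,0,0.05,0],[60,0,0,0.05,0],[68,0,0,0.05,0],[80,0,0,0.05,0],[100,0,0,0.05,0],[100,0,0,0.05,0],[100,0,0,0.05,0]]' && python3 -m jog '[[100,0,0,-0.5,0],[100,0,0,-2,0],[100,0,0,-4,0],[100,0,0,-6.5,0],[100,0,0,-9.5,0],[100,0,0,-12,0],[100,0,0,-13,0],[100,0,0,-13,0]]'
python3 - <<'E'
from h import *
for n in("side",): cv2.imwrite(f"pics/{n}18.png",robot.capture(n)["color"][50:330,130:410].repeat(2,0).repeat(2,1))
go((.62,-.056,.19),(.659,-.057,.15),(.659,-.057,.037))
E
```

```text
clock: 27.55
ee_pos: [0.4713, 0.0875, 0.0577]
tcp_rot: [2.294, 2.143, 0.002]
force: [-0.0, -0.3, 0.4]
gripper_width: 0.0852
clock: 28.35
ee_pos: [0.472, 0.0876, 0.1896]
tcp_rot: [2.292, 2.142, 0.007]
force: [0.2, 0.5, -0.2]
gripper_width: 0.0854
t 28.4 tcp [0.471  0.0876 0.1878] yheading deg -3.88 F [ 0.4  0.6 -0.6] w 0.0855 tilt 0.2 turn to -3.9deg: 0.0
(0.62, -0.056, 0.19) ->cm [-13.32  15.84  -0.16]
(0.659, -0.057, 0.15) ->cm [-13.15  19.72   3.85]
(0.659, -0.057, 0.037) ->cm [-13.14  19.68  15.15]
```

View pics/side18.png

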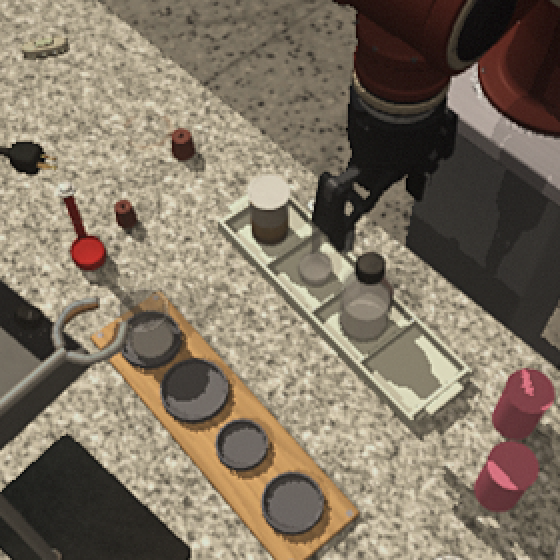

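```bash
python3 -m jog '[[100,-0.7,0.8,0,0],[100,-2.2,2.5,0,0],[100,-4,4.8,0,0],[100,-6,7,0,0],[100,-8,9.5,0,0],[100,-10,12,0,0],[100,-12,14.5,0,0],[100,-13,16.8,0,0],[100,-13.15,18.5,1,0],[100,-13.15,19.5,2,0],[100,-13.15,19.7,3,0],[100,-13.15,19.7,3,0]]'
python3 - <<'E'
from h import *
for n in("side","top"): cv2.imwrite(f"pics/{n}19.png",robot.capture(n)["color"][100:300,130:410].repeat(2,0).repeat(2,1))
go((.659,-.057,.037))
E
```

```text
clock: 29.6
ee_pos: [0.6569, -0.0571, 0.1542]
tcp_rot: [-2.294, -2.143, 0.003]
force: [-0.4, -0.1, -0.4]
gripper_width: 0.0851
t 29.7 tcp [ 0.6578 -0.0569  0.1571] yheading deg -3.88 F [0.1 1.4 1. ] w 0.0854 tilt 0.05 turn to -3.9deg: 0.0
(0.659, -0.057, 0.037) ->cm [1.000e-02 1.100e-01 1.201e+01]
```

View pics/side19.png

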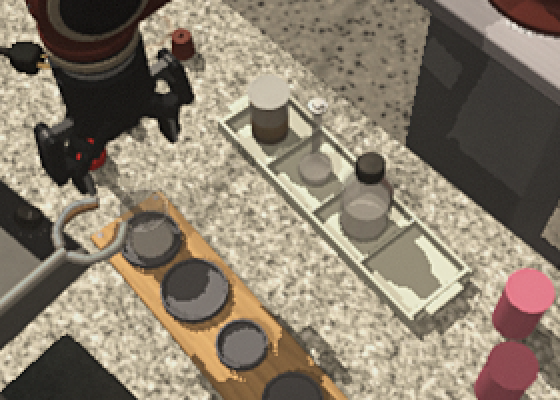

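View pics/top19.png

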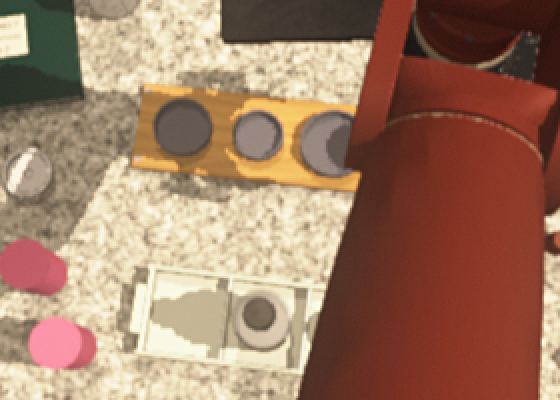

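```bash
python3 -m jog '[[100,0,0.11,1,0],[100,0,0.11,2.5,0],[100,0,0.11,4.2,0],[100,0,0.11,6,0],[100,0,0.11,7.8,0],[100,0,0.11,9.3,0],[100,0,0.11,10.5,0],[100,0,0.11,11.4,0],[100,0,0.11,11.9,0],[100,0,0.11,11.9,0],[100,0,0.11,11.9,0]]'
python3 - <<'E'
from h import *
go((.659,-.057,.037))
for n in("side",): cv2.imwrite(f"pics/{n}20.png",robot.capture(n)["color"][110:260,120:270].repeat(4,0).repeat(4,1))
E
```

```text
clock: 30.8
ee_pos: [0.6596, -0.0572, 0.0388]
tcp_rot: [2.294, 2.144, 0.002]
force: [0.4, 0.4, 0.2]
gripper_width: 0.0855
t 30.8 tcp [ 0.6596 -0.0572  0.0388] yheading deg -3.88 F [0.4 0.4 0.2] w 0.0855 tilt 0.13 turn to -3.9deg: 0.0
(0.659, -0.057, 0.037) ->cm [ 0.02 -0.06  0.18]
```

View pics/side20.png

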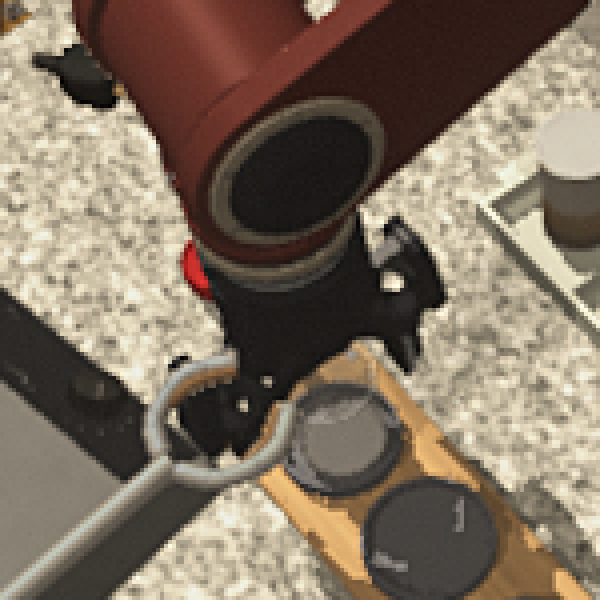

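```bash
python3 -m jog '[[92,0,0,0.1,0],[84,0,0,0.1,0],[76,0,0,0.1,0],[70,0,0,0.1,0],[64,0,0,0.1,0],[56,0,0,0.1,0],[40,0,0,0.1,0],[0,0,0,0.1,0],[0,0,0,0.1,0],[0,0,0,0.1,0]]'; python3 -m jog '[[0,0,0,-0.3,0],[0,0,0,-0.8,0],[0,0,0,-1.5,0],[0,0,0,-2.2,0],[0,0,0,-2.9,0],[0,0,0,-3.5,0],[0,0,0,-3.5,0],[0,0,0,-3.5,0]]'
python3 - <<'E'
from h import *
for n in("side",): cv2.imwrite(f"pics/{n}21.png",robot.capture(n)["color"][110:260,120:270].repeat(4,0).repeat(4,1))
go((.56,-.05,.19),(.56,.15,.19),(.4766,.1683,.19))
E
```

```text
clock: 31.85
ee_pos: [0.6598, -0.0573, 0.0384]
tcp_rot: [2.294, 2.143, 0.002]
force: [-2.6, 0.3, 4.3]
gripper_width: 0.0506
clock: 32.65
ee_pos: [0.6598, -0.0572, 0.0736]
tcp_rot: [2.294, 2.143, 0.002]
force: [-0.8, 0.3, -0.6]
gripper_width: 0.0508
t 32.7 tcp [ 0.6595 -0.0572  0.0732] yheading deg -3.88 F [-0.2 -0.6 -0.7] w 0.051 tilt 0.13 turn to -3.9deg: 0.0
(0.56, -0.05, 0.19) ->cm [  0.04  -9.95 -11.7 ]
(0.56, 0.15, 0.19) ->cm [ 19.99 -11.3  -11.72]
(0.4766, 0.1683, 0.19) ->cm [ 21.25 -19.75 -11.73]
```

View pics/side21.png

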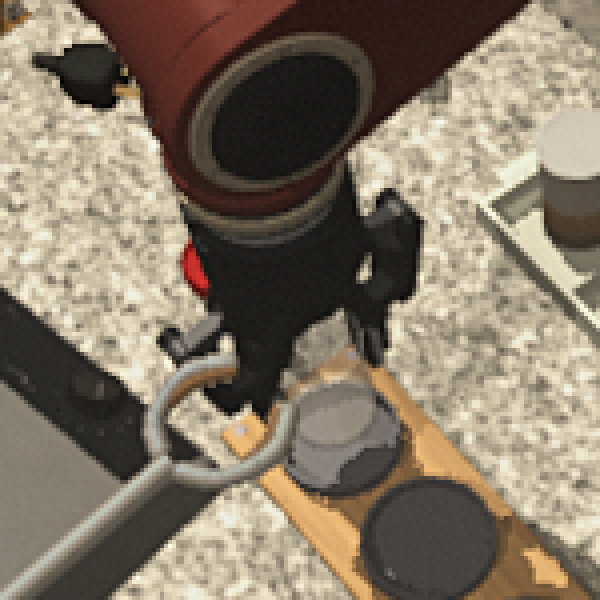

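```bash
python3 -m jog '[[0,0,-0.7,-0.3,0],[0,0,-2,-1,0],[0,0,-4,-2.5,0],[0,0.5,-6,-4.5,0],[0,1.5,-8,-6.5,0],[0,3.5,-9.5,-8.5,0],[0,6,-10.5,-10,0],[0,8.5,-11,-11.2,0],[0,11,-11.2,-11.7,0],[0,13.5,-11.3,-11.7,0],[0,16,-11.5,-11.7,0],[0,18,-12.5,-11.7,0]]' && python3 -m jog '[[0,1.3,-1.2,0,0],[0,2.4,-2.8,0,0],[0,3.1,-4.8,0,0],[0,3.25,-6.3,0,0],[0,3.25,-7.2,0,0],[0,3.25,-7.2,0,0],[0,3.25,-7.2,0,0]]'
python3 - <<'E'
from h import *
for n in("side",): cv2.imwrite(f"pics/{n}22.png",robot.capture(n)["color"][100:300,200:400].repeat(3,0).repeat(3,1))
go((.4766,.1683,.0324))
E
```

```text
clock: 33.9
ee_pos: [0.5463, 0.1321, 0.1897]
tcp_rot: [2.294, 2.144, 0.002]
force: [0.6, -1.1, -0.5]
gripper_width: 0.051
clock: 34.6
ee_pos: [0.4768, 0.1691, 0.1897]
tcp_rot: [2.294, 2.143, 0.002]
force: [0.3, -0.4, -0.8]
gripper_width: 0.0508
t 34.65 tcp [0.477  0.169  0.1897] yheading deg -3.89 F [ 0.4 -0.8 -0.5] w 0.0507 tilt 0.15 turn to -3.9deg: 0.0
(0.4766, 0.1683, 0.0324) ->cm [-0.07 -0.08 15.73]
```

View pics/side22.png

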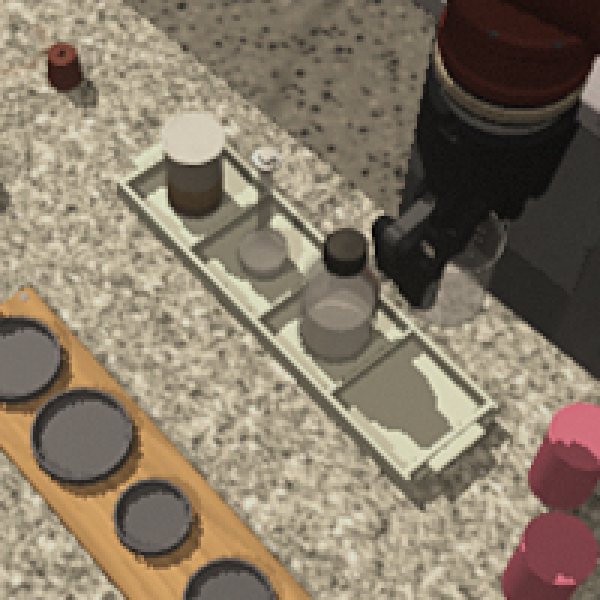

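```bash
python3 -m jog '[[0,0,-0.05,1,0],[0,0,-0.05,2.5,0],[0,0,-0.05,4.5,0],[0,0,-0.05,6.5,0],[0,0,-0.05,8.5,0],[0,0,-0.05,10.3,0],[0,0,-0.05,11.5,0],[0,0,-0.05,12,0],[0,0,-0.05,12,0],[0,0,-0.05,12,0]]'
python3 - <<'E'
from h import *
for n in("side",): cv2.imwrite(f"pics/{n}23.png",robot.capture(n)["color"][140:290,260:410].repeat(4,0).repeat(4,1))
go((.4766,.169,.0324))
E
```

```text
clock: 35.65
ee_pos: [0.4774, 0.1691, 0.0703]
tcp_rot: [2.294, 2.143, 0.004]
force: [-0.4, -0.2, -0.5]
gripper_width: 0.0506
t 35.7 tcp [0.4777 0.1692 0.0707] yheading deg -3.89 F [ 0.4  0.2 -0. ] w 0.0505 tilt 0.25 turn to -3.9deg: 0.0
(0.4766, 0.169, 0.0324) ->cm [-0.02 -0.12  3.83]
```

View pics/side23.png

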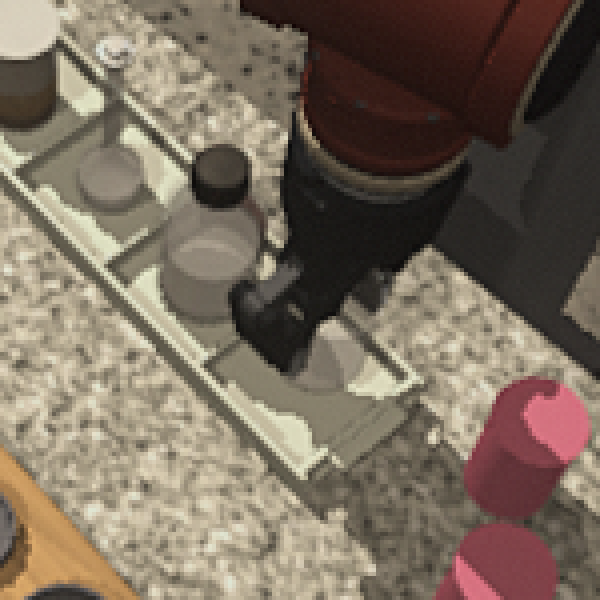

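```bash
python3 -m jog '[[0,0,-0.1,0.5,0],[0,0,-0.12,1.2,0],[0,0,-0.12,1.9,0],[0,0,-0.12,2.5,0],[0,0,-0.12,3,0],[0,0,-0.12,3.3,0],[0,0,-0.12,3.5,0],[0,0,-0.12,3.7,0],[0,0,-0.12,3.8,0],[0,0,-0.12,3.85,0],[0,0,-0.12,3.85,0]]'
python3 - <<'E'
from h import *
go((.4766,.169,.0324))
for n in("side",): cv2.imwrite(f"pics/{n}24.png",robot.capture(n)["color"][140:290,260:410].repeat(4,0).repeat(4,1))
E
```

```text
clock: 36.8
ee_pos: [0.4768, 0.1693, 0.0324]
tcp_rot: [2.293, 2.142, 0.005]
force: [-0.0, -0.1, -0.7]
gripper_width: 0.0506
t 36.8 tcp [0.4768 0.1693 0.0324] yheading deg -3.89 F [-0.  -0.1 -0.7] w 0.0506 tilt 0.27 turn to -3.9deg: 0.0
(0.4766, 0.169, 0.0324) ->cm [-0.03 -0.02 -0.  ]
```

View pics/side24.png

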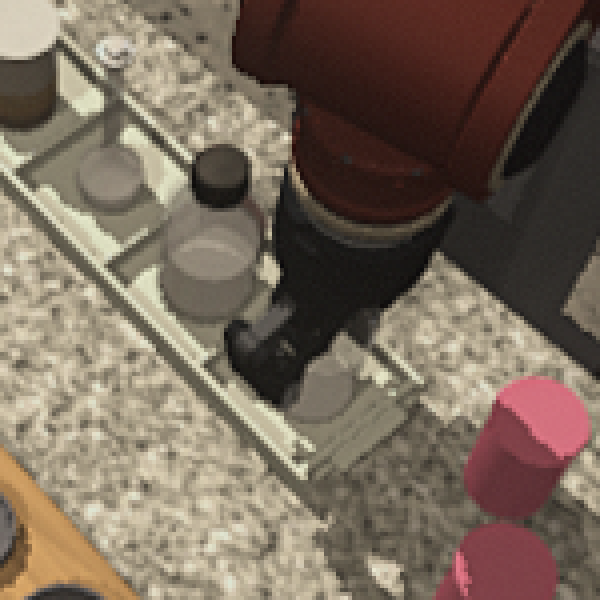

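Not yet in contact; a little further.

```bash
python3 -m jog '[[0,0,0,0.04,0],[0,0,0,0.08,0],[0,0,0,0.12,0],[0,0,0,0.15,0],[0,0,0,0.15,0]]'
```

```text
clock: 37.35
ee_pos: [0.4769, 0.1694, 0.0323]
tcp_rot: [2.293, 2.143, 0.004]
force: [-5.4, -1.2, 9.9]
gripper_width: 0.0509
```

```bash
python3 -m jog '[[0,0,0,-0.05,0],[0,0,0,-0.05,0]]' && python3 -m jog '[[58,0,0,0,0],[62,0,0,0,0],[66,0,0,0,0],[74,0,0,0,0],[85,0,0,0,0],[100,0,0,0,0],[100,0,0,0,0],[100,0,0,0,0]]' && python3 -m jog '[[100,0,0,-0.5,0],[100,0,0,-2,0],[100,0,0,-4,0],[100,0,0,-7,0],[100,0,0,-10.5,0],[100,0,0,-14,0],[100,0,0,-16,0]]'
python3 - <<'E'
from h import *
for n in("side",): cv2.imwrite(f"pics/{n}25.png",robot.capture(n)["color"][100:300,200:400].repeat(3,0).repeat(3,1))
go((.4,-.2,.25))
E
```

```text
clock: 37.55
ee_pos: [0.4773, 0.1694, 0.033]
tcp_rot: [2.293, 2.142, 0.006]
force: [0.3, 0.3, 0.1]
gripper_width: 0.0505
clock: 38.35
ee_pos: [0.4773, 0.1695, 0.033]
tcp_rot: [2.293, 2.142, 0.006]
force: [-1.0, 0.4, 0.3]
gripper_width: 0.0855
clock: 39.05
ee_pos: [0.4779, 0.1698, 0.1983]
tcp_rot: [2.29, 2.14, 0.014]
force: [0.3, -0.4, 0.2]
gripper_width: 0.0855
t 39.1 tcp [0.4795 0.1701 0.2013] yheading deg -3.88 F [0.7 0.8 1.5] w 0.0853 tilt 0.93 turn to -3.9deg: 0.0
(0.4, -0.2, 0.25) ->cm [-37.45  -5.34  -5.07]
```

View pics/side25.png

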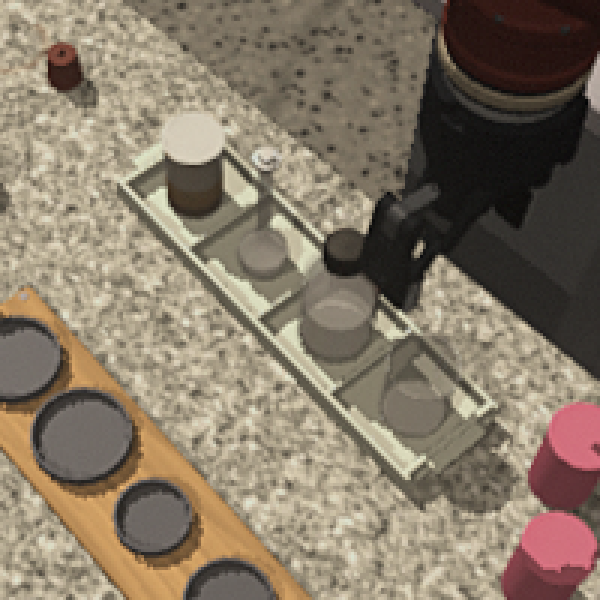

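All four stand. Retreat the arm to the side (above everything) for a clear top view.

```bash
python3 -m jog '[[100,0,0,-1.5,0],[100,0,0,-3,0],[100,-1,0,-5,0],[100,-4,-0.5,-5,0],[100,-7.5,-1,-5,0],[100,-11,-1.5,-5,0],[100,-15,-2,-5,0],[100,-19,-2.5,-5,0],[100,-23,-3,-5,0],[100,-27,-3.5,-5,0],[100,-31,-4,-5,0],[100,-34,-5,-5,0]]' && python3 -m jog '[[100,-2,0,0,0],[100,-5,0,0,0],[100,-8,0,0,0],[100,-10,0,0,0],[100,-10,0,0,0]]'
python3 - <<'E'
from h import *
for n in("side","top"):
    im=robot.capture(n)["color"];cv2.imwrite(f"pics/{n}26.png",im)
    cv2.imwrite(f"pics/{n}26c.png",cv2.resize(im[125:305,185:380] if n=="top" else im[130:330,170:370],None,fx=3.3 if n=="top" else 3,fy=3.3 if n=="top" else 3,interpolation=2))
print(robot.get_state()["clock"],robot.get_state()["ee_pos"])
E
```

```text
clock: 40.3
ee_pos: [0.4051, -0.1677, 0.2497]
tcp_rot: [2.289, 2.137, 0.02]
force: [0.4, 0.2, -0.6]
gripper_width: 0.0852
clock: 40.8
ee_pos: [0.3977, -0.2692, 0.2495]
tcp_rot: [2.293, 2.134, 0.02]
force: [-0.1, 0.0, 0.0]
gripper_width: 0.0851
40.9 [ 0.39802001 -0.26728767  0.24939382]
```

View pics/top26c.png

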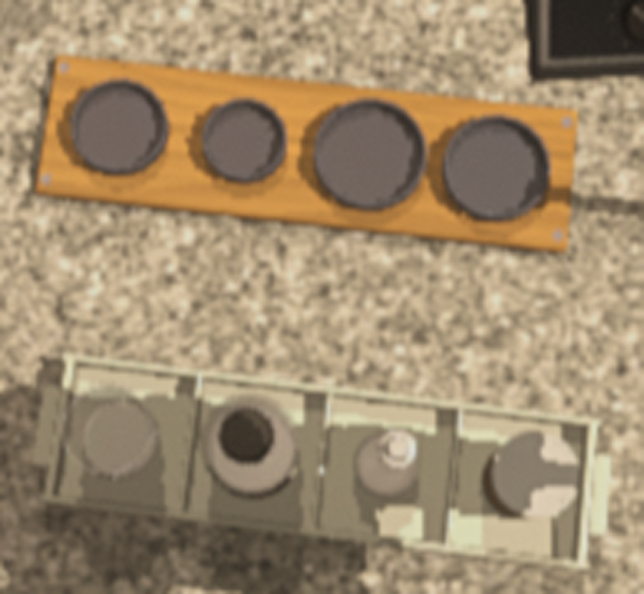

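View pics/side26c.png

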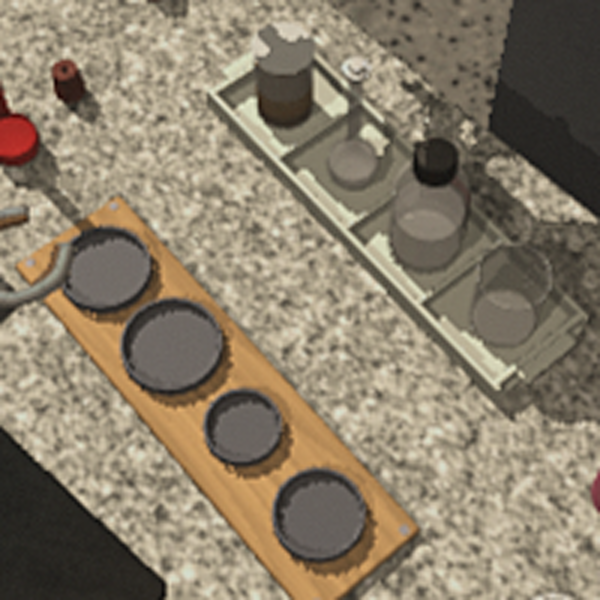

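Run:
```python
from h import *
np.set_printoptions(precision=4,suppress=True)
a=np.radians(-3.9);R=np.array([[np.cos(a),-np.sin(a)],[np.sin(a),np.cos(a)]])
C={"top":np.array([.4668,.0425]),"side":np.array([.4704,.0498])}
s3=lambda x,y:(x/3+170,y/3+130)
for nm,z,t,s in(("sample",.085,(531,474),(285,52)),("flask stopper",.147,(400,448),(356,69)),("flask bulb",.03,(387,463),None),("bottle",.129,(246,435),(436,155)),("beaker rim",.076,(119,428),(514,275)),("beaker foot",.01,(118,440),(503,318))):
    r=[nm]
    for v,p,f in(("top",t,tc),("side",s,s3)):
        if p: r+= [v,R.T@(onz(v,*f(*p),z)[:2]-C[v])]
    print(*r)
```

```text
sample top [ 0.0016 -0.1174] side [ 0.0018 -0.1198]
flask stopper top [ 0.0021 -0.0393] side [ 0.0042 -0.0395]
flask bulb top [ 0.0028 -0.0383]
bottle top [0.0013 0.0428] side [0.0007 0.0386]
beaker rim top [0.0015 0.1189] side [-0.0009  0.1214]
beaker foot top [-0.0005  0.1281] side [-0.0017  0.1219]
```

```bash
python3 -c "
from bench import robot
s=robot.get_state();print(s['clock'],s['qd'].round(3));robot.hand_in()"
```

```text
40.9 [ 0.021 -0.012  0.008  0.001 -0.002 -0.   ]
the job is handed in; nothing more can be done
```

I moved all four vessels into the carrier in reverse order and handed the job in at about 41 s. Seen from the robot, the carrier now holds, left to right, beaker, bottle, flask and sample. On the rack they stood as sample, flask, bottle, beaker.

**Position:** in the last pictures each vessel's top (stopper, cap, lid or rim) was within about 5 mm of its bay centre along the row and across it, in both camera views. My top-view mark for the beaker's foot was less exact, about 6.5 mm off. That is still well inside the 23 and 26 mm limits.

**Upright, floor and clearance:** all four looked upright. I took each one to be on the floor from its final height and force reading, not from a separate measurement. The gripper was open and more than 0.15 m away from the vessels. The arm's joints still read up to 0.02 rad/s, just settling.

**Disagreements:**
- The two cameras disagreed by about 5 to 8 mm in absolute position. I used their averages, and compared each vessel with the rack within the same view.
- Setting the beaker down briefly showed about 11 N of contact. I backed off half a millimetre before letting go.

I did not touch the pink and red look-alikes or the ring stand behind the rack.

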